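# Load the vial from behind the reagents into the dry-block heater

## Task

The third sample vial, white-capped, was left behind the reagent bottle and the reagent jar; it belongs in the empty block of the dry-block heater. First lift bottle and jar out of the way and stand them in the steel side tray, then fetch the vial and seat it fully down in the empty block, and last stand both back, the glass bottle in the larger drip dish and the plastic jar in the smaller one, keeping them upright all the while and leaving the two vials already in the heater where they are.

Things in the scene. Friction and masses are not known exactly. Their poses are not given: they have to be found in the camera images.
- bottle_500: clear glass reagent bottle, blue screw cap, upright; 86 mm in diameter up to 98 mm height, then a shoulder; 181 mm high, 0.42 kg. The grip is the tight cap, 44 mm in diameter, 163 to 181 mm above the bottom (the shoulder is as wide as the cap at 160 mm and wider below). Origin: centre of the underside; z up.
- jar: white plastic wide-mouth reagent jar with ribbed blue screw cap and blank label, upright; 74 mm in diameter up to 97 mm height, 128 mm high, 0.24 kg. The grip is the tight cap, 64 mm in diameter, 104 to 128 mm above the bottom. Origin: centre of the underside; z up.
- vial_c: the sample vial to fetch: glass with white screw cap, 24 mm in diameter, 54 mm high, 22 g; stands upright on the dark rubber mat (2 mm thick) close behind bottle and jar, which leave no room for a gripper. Grip glass or cap. Origin: centre of the underside; z up.
- dish_500: larger white plastic drip dish, home of the glass bottle: round, open, 103 mm across outside, 99 mm inside, wall 16 mm high, floor 3 mm thick. Fixed; its x axis points away from the robot towards the vial's side. Origin: centre of the underside; z up.
- dish_jar: smaller white plastic drip dish, home of the plastic jar: round, open, 91 mm across outside, 87 mm inside, wall 16 mm high, floor 3 mm thick. Fixed beside the larger dish along y, left or right of it, centres 99 mm apart. Origin: centre of the underside; z up.
- side_tray: flat bright steel tray, the side area, fixed on the bench nearer to the robot: 116 mm along its x axis, 215 mm along its y axis, walls 3 mm thick and 13 mm high, floor 3 mm thick. Bottle and jar fit side by side along y (centres at y = +50 and -50 mm). Origin: centre of the underside.
- block_c: the empty one of three equal aluminium blocks in a row in the dry-block heater (white housing, grey console); fixed. 58 (x) x 38.5 (y) x 26 mm high; round well in the middle of its top: 30 mm across, 22 mm deep (floor 4 mm above the origin), 3 mm chamfer. The row runs along y, 40 mm apart, so fingers have room at +x and -x, little along y. Origin: centre of the underside.
- vial_a: black-capped sample vial, 24 mm in diameter, 54 mm high, already standing in another block of the heater (32 mm of it above the block); leave it. Origin: centre of the underside; z up.
- vial_b: the other black-capped vial of that size already in the heater; leave it. Origin: centre of the underside; z up.
There are look-alikes about, which are no part of the job. Leave any pink look-alike of the jar alone.

How it is judged:
By the outcome, as a careful person would: the job done as asked, in the order asked, and still so for the second after the job is handed in, with the robot touching nothing.
It also fails if it takes over 88 s, if anything falls off the work surface, if the arm or the gripper's body presses on something with over 40 N, if the wrist force passes 120 N, or if a joint passes its speed limit or range.

## Robot

A 6-joint arm with a two-finger parallel gripper is mounted at the origin on a cart in front of the work surface, level with it; the furniture and walls round the work are solid. World frame = base frame: x ahead of the robot, y to its left, z up, the work surface at z = 0. Lengths are in m, angles in degrees, forces in N, time in s.
With the tool pointing down it reaches from about 0.25 to 0.725 m from the base axis. Payload 9.7 kg.
Tool frame: the origin (TCP) lies between the finger pads; the fingertips stand 11 mm ahead of it and the grasp point (between the pads) lies 8 mm behind it; z points along the fingers, y is the direction in which the jaws open and shut (so a half turn about z gives the same grasp; the last joint's range is limited). The gripper opens to 85 mm and grips with 20 to 120 N. Pads are 22 mm wide; open, the fingers measure 114 mm over their backs; the gripper's body (76 mm by 85 mm) begins 54 mm behind the grasp point. The pads swing forward as they close: fully open they stand 13 mm farther back than shut.
Start: joints at [-73.682, 4.979, 10.078, 95.1, 0, 90], TCP at [0.155, -0.528, 0.242] pointing down, gripper open.
Joint ranges: [-179.16, 179.16], [-48.56, 103.87], [-65.8, 70.77], [-126.05, 130.52], [-82.76, 87.17], [-180, 180]. Speed limits (degrees/s): [127.2, 127.2, 147.25, 180, 180, 180].

## Interface

Orientations are given as [roll, pitch, yaw] about the fixed x, y, z axes, in that order (R = Rz(yaw) Ry(pitch) Rx(roll)).
In Python, from workcell import bot gives the robot as it stands.
- The arm moves only by the tool play_rows, never from a script. Its argument "targets" is a list of rows, each an object of numbers: "fingers": the gripper command: -1 is shut, 1 is fully open, values between are in proportion; "x", "y", "z": the shift along the tool's x, y, z in m; "wx", "wy", "wz": the turn, a rotation vector about the tool's x, y, z in degrees. In form: [{"fingers": .., "x": .., "y": .., "z": .., "wx": .., "wy": .., "wz": ..}, ...]. A call has 1 to 20 rows; each row is the pose to reach, as a shift and turn from the pose commanded when the call began, along the tool's axes at that moment; what a row does not reach only later rows make up. A row lasts 1/12 s, in which the tool goes at most 41.7 mm and 7.16 degrees, less where a joint would pass 70% of its speed; a pose out of reach is approached as far as the arm can. A call with a gripper value outside its range is refused whole. The fingers move at their own pace and stop on an object; "grip_force" is the grip in N (left out, the last holds). Time passes only in rows, so rows that repeat a pose let the fingers close. It gives the time, the measured TCP pose, the force and the opening at its end, in the units of the state.
- bot.get_obs(): the state, without advancing time (a new reading comes with each control period).
- bot.camera(name): name is "scene" or "top" or "wrist"; returns (picture, depth): 400x640x3 uint8, blue, green, red; 400x640 float32, m along the optical axis (not along the pixel's ray), 0 where there is no reading.
- bot.get_calibration(name): a dict with "fx", "fy", "cx", "cy" (pixels), "camera_from_world" (4x4, takes a point from world to camera coordinates). Camera axes: x right, y down, z forward; pixel columns grow to the right and rows downward; lengths in m; the calibration is good to about 2 mm. A picture is of the moment at which its call begins: read the wrist's pose just before it. get_calibration takes no time and is no camera call; for the wrist camera it gives the pose at the moment of the call.
- bot.job_done(): hands the job in, once; it reports no verdict.
Trained networks look in the newest picture that a camera, given by its name, has taken for a name from the list of things; names that differ only in an ending like _2 or _b are one class to them, and where a whole thing is asked for, a point or a joint stands for the part that bears it (a point fixed in the world has none). Each returns a list of dicts, best first, with "confidence" (0 to 1); they miss things now and then, are a little off and sometimes report something else, mostly with a low value. They report only what shows in the picture. A call takes as long as a camera call. They do not tell look-alikes from the thing itself.
- bot.look_for(query, camera): "extent" ([left, top, right, bottom] in pixels, round what is visible of it).
- bot.outline_of(query, camera): "region" (400x640 bool, what is visible of it) and "extent" ([left, top, right, bottom] in pixels, round what is visible of it).
- bot.place_of(query, camera): "point" ([row, column] in pixels: a listed point, or the origin of a listed thing).
The state is a dict: "time": time; "q": joint angles; "qd": joint speeds; "joint_efforts": joint torques, N m; "ee_pos": TCP position; "tcp_rot": TCP orientation; "wrist_force": force on the tool from outside, world axes, zero at the start; "torque": the same for the moment, N m; "opening": finger opening in m.
Only numpy, scipy, OpenCV 4.12 (cv2) and the standard library are available. Lean on these libraries where they do the work, as an engineer would, in place of code of your own. Each camera call takes 0.05 s, during which the arm holds its last target.

## Working session

There is one attempt and no reset: what is moved stays moved. The work goes in short steps, Python scripts to look and compute and a tool call to move; the robot and the scene stay as the last step left them, time stands still between calls to the robot, and variables do not carry over. Pictures are saved under pics/ and viewed, and the job is handed in when it is done.

Besides the shell and the picture viewer there is one more tool, called after "Request:" in YAML: its name, and indented under it one key for each argument. play_rows: Moves the arm, as the interface text tells. Its arguments: {"type":"object","properties":{"targets":{"type":"array","items":{"type":"object","properties":{"fingers":{"type":"number"},"x":{"type":"number"},"y":{"type":"number"},"z":{"type":"number"},"wx":{"type":"number"},"wy":{"type":"number"},"wz":{"type":"number"}}}},"grip_force":{"type":"number"}},"required":["targets"]}

```bash
ls; mkdir -p pics; python3 - <<'E'
from workcell import bot
import cv2
o=bot.get_obs(); print({k:(v if not hasattr(v,'round') else v) for k,v in o.items()})
for c in ['scene','top','wrist']:
    im,d=bot.camera(c); cv2.imwrite(f'pics/{c}0.png',im); 
    import numpy as np; np.save(f'pics/{c}0.npy',d)
    k=bot.get_calibration(c); print(c,k)
    for q in ['bottle_500','jar','vial_c','dish_500','dish_jar','side_tray','block_c']:
        print(q,[(round(r['confidence'],2),[int(v) for v in r['extent']]) for r in bot.look_for(q,c)][:5])
print(bot.get_obs()['time'])
E
```

```text
pics
{'time': 0.0, 'q': array([-7.36824836e+01,  5.01099084e+00,  1.00323416e+01,  9.50964744e+01,
       -1.80135163e-04,  9.00009737e+01]), 'qd': array([ 0.02660153,  0.07255477, -0.04126676,  0.02257055, -0.02327361,
        0.06111737]), 'joint_efforts': array([ 5.96605914e-04, -5.20390248e+01,  4.64801717e+01,  1.64824032e-02,
        3.10076564e-05, -2.91398692e-07]), 'ee_pos': array([ 0.15446969, -0.52764934,  0.24156516]), 'tcp_rot': array([-1.79924876e+02,  1.81411735e-04,  1.63165429e+01]), 'wrist_force': array([-0.1892765 ,  0.21260399, -0.78880056]), 'torque': array([0.00344704, 0.00243033, 0.01735764]), 'opening': 0.08527653499373838}
scene {'fx': 401.6288566408505, 'fy': 401.6288566408505, 'cx': 320.01854942520146, 'cy': 195.1657195085445, 'camera_from_world': array([[-0.7060595 , -0.70778127,  0.02292722,  0.49748752],
       [-0.32635028,  0.29648201, -0.89754883,  0.13026409],
       [ 0.62847074, -0.64120519, -0.44031856,  0.74353528],
       [ 0.        ,  0.        ,  0.        ,  1.        ]])}
bottle_500 [(0.58, [327, 117, 362, 197])]
jar [(0.66, [302, 146, 334,
[... 829 characters left out ...]
5, [346, 154, 401, 208])]
dish_jar [(0.69, [297, 176, 342, 212])]
side_tray [(0.72, [219, 226, 340, 293])]
block_c [(0.69, [210, 146, 236, 178])]
wrist {'fx': 317.3566203373712, 'fy': 317.3566203373712, 'cx': 321.08828756423253, 'cy': 192.82664597830782, 'camera_from_world': array([[ 2.80663270e-01, -9.59805860e-01,  9.16532693e-04,
        -5.49998809e-01],
       [-9.06702849e-01, -2.64821595e-01,  3.28267370e-01,
        -4.30089905e-02],
       [-3.14830227e-01, -9.29636161e-02, -9.44584403e-01,
         3.80849954e-01],
       [ 0.00000000e+00,  0.00000000e+00,  0.00000000e+00,
         1.00000000e+00]])}
bottle_500 []
jar []
vial_c []
dish_500 []
dish_jar []
side_tray []
block_c []
1.2
```

View pics/top0.png

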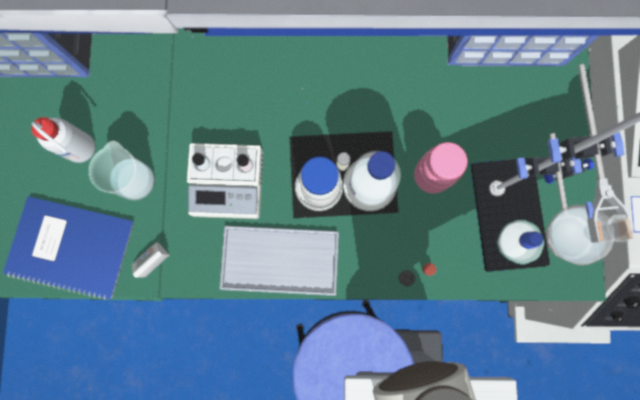

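View pics/scene0.png

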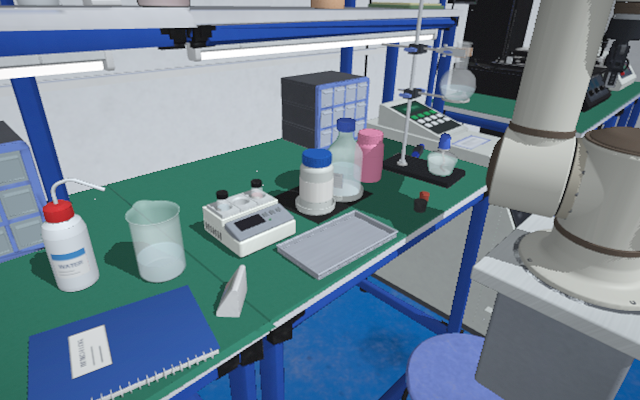

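```bash
cat > h.py <<'E'
import numpy as np
from workcell import bot
def pt(k,u,v,z):
    "pixel -> world at plane height z"
    M=k['camera_from_world'];R=M[:3,:3];t=M[:3,3]
    c=-R.T@t; d=R.T@np.array([(u-k['cx'])/k['fx'],(v-k['cy'])/k['fy'],1])
    return c+d*(z-c[2])/d[2]
def cloud(k,d):
    M=k['camera_from_world'];R=M[:3,:3];t=M[:3,3]
    v,u=np.indices(d.shape)
    p=np.stack([(u-k['cx'])/k['fx']*d,(v-k['cy'])/k['fy']*d,d],-1)
    return (p-t)@R
E
python3 - <<'E'
from h import *
import cv2
im=cv2.imread('pics/top0.png');d=np.load('pics/top0.npy')
c=im[130:300,180:480]; cv2.imwrite('pics/top0c.png',cv2.resize(c,None,fx=2.6,fy=2.6,interpolation=cv2.INTER_CUBIC))
k=bot.get_calibration('top');P=cloud(k,d); print('cam',-k['camera_from_world'][:3,:3].T@k['camera_from_world'][:3,3])
for n,u,v in [('bcap',380,165),('jcap',319,175),('pink',447,152),('vial',343,159),('blockc',224,163),('va',200,158),('vb',243,158),('tray',280,260),('mat',300,205),('bench',400,240),('heater top',210,197),('shelf',300,15)]:
    print(n,P[v,u].round(3))
hsv=cv2.cvtColor(im,cv2.COLOR_BGR2HSV)
blue=(hsv[...,0]>100)&(hsv[...,0]<130)&(hsv[...,1]>120)
for n,(l,t,r,b),z in [('jar',(295,150,345,212),.131),('bottle',(345,145,402,212),.184)]:
    for zz in (z-.003,):
        m=np.zeros_like(blue);m[t:b,l:r]=blue[t:b,l:r]; m&=abs(P[...,2]-z)<.012
        q=P[m]; print(n,m.sum(),q.mean(0).round(4),q.min(0).round(3),q.max(0).round(3))
        (x,y),rad=cv2.minEnclosingCircle(np.argwhere(m)[:,::-1].astype(np.float32)); print(x,y,rad,pt(k,x,y,z).round(4),np.median(q[:,2]))
E
```

```text
cam [0.33572553 0.20818484 0.98588826]
bcap [0.514 0.113 0.184]
jcap [0.508 0.211 0.13 ]
pink [ 0.551 -0.01   0.127]
vial [0.553 0.167 0.058]
blockc [0.547 0.392 0.041]
va [0.544 0.424 0.096]
vb [0.544 0.347 0.099]
tray [0.367 0.284 0.004]
mat [0.474 0.248 0.003]
bench [ 0.408  0.053 -0.001]
heater top [0.48  0.413 0.053]
shelf [0.649 0.235 0.408]
jar 1066 [0.5075 0.2101 0.1324] [0.476 0.18  0.124] [0.54  0.242 0.137]
319.35430908203125 174.87086486816406 18.758132934570312 [0.508  0.2102 0.131 ] 0.1324835112088461
bottle 533 [0.5148 0.1111 0.1853] [0.493 0.091 0.18 ] [0.536 0.131 0.189]
381.1428527832031 164.57142639160156 13.477217674255371 [0.5151 0.1109 0.184 ] 0.18539466539403945
```

View pics/top0c.png

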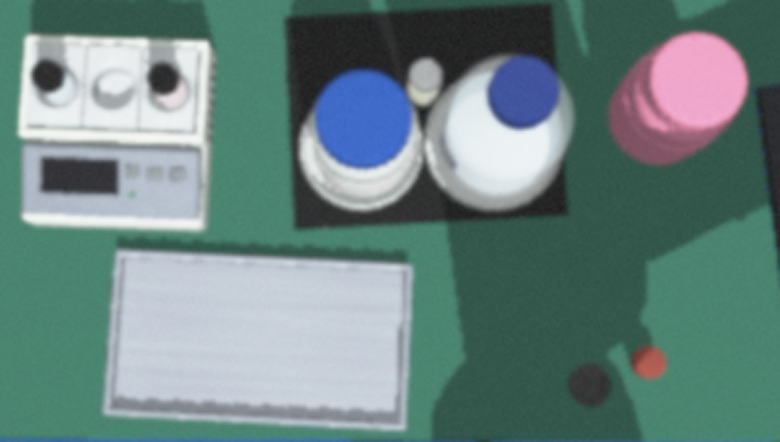

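```bash
python3 - <<'E'
from h import *
import cv2
C=[]
for c in ['top','scene']:
    d=np.load(f'pics/{c}0.npy');k=bot.get_calibration(c);P=cloud(k,d)[d>0]; C.append(P)
for i,P in enumerate(C):
    print(['top','scene'][i])
    m=(P[:,2]>.08)&(P[:,0]>.05)&(P[:,0]<.75)&(P[:,1]>-.6)&(P[:,1]<.7)
    Q=P[m]
    H=np.zeros((14,26))
    ix=((Q[:,0]-.05)/.05).astype(int);iy=((Q[:,1]+.6)/.05).astype(int)
    np.maximum.at(H,(ix,iy),Q[:,2])
    print('y bins',(-.6+.05*np.arange(26)).round(2)[::5])
    for r in range(14): print(round(.05+.05*r,2),' '.join('%3d'%(h*100) for h in H[r]))
P=C[0]; m=(P[:,2]>.25)&(P[:,1]>.0)&(P[:,1]<.5)&(P[:,0]>.45); print(P[m].min(0), np.percentile(P[m],[1,5],axis=0))
# tray
E
```

```text
top
y bins [-0.6  -0.35 -0.1   0.15  0.4   0.65]
0.05   0   0   0   0   0   0   0   0   0   0   0   0   0   0   0   0   0   0   0   0   0   0   0   0   0   0
0.1   0   0   0   0   0   0   0   0   0   0   0   0   0   0   0   0   0   0   0   0   0   0   0   0   0   0
0.15   0   0   0   0   0   0   0   0   0   0   0  24  31  28  21   0   0   0   0   0   0   0   0   0   0   0
0.2   0   0   0   0   0   0   0   0   0   0   0  19  19   0   0   0   0   0   0   0   0   0   0   0   0   0
0.25   0   0   0   0   0   0   0   0   0   0   0   0   0   0   0   0   0   0   0   0   0   0   0   0   0   0
0.3   0   0   0   0   0   0   0   0   0   0   0   0   0   0   0   0   0   0   0   0   0   0   0   0   0   0
0.35   0   0   0   0   0   0   0  26  34  33   0   0   0   0   0   0   0   0   0   0   0   0   0   0   0   0
0.4   0   0   0   0   0   0   0   0  35  33   0   0   0   0   0   0   0   0   0   0   0   0   0   0   0   0
0.45   0   0   0   0   0   0   0   0  33  33  33   0   0  18  18  13  13   0   0   0   0   0  11  11  11   0
0.5   0   0   0   0   0   0   0   0  33  46  33  13  13  18  18  13  13   
[... 1457 characters left out ...]
13   0   0   0   0   0  11  11  11   0
0.5   0   0   0   0   0   0   0   0  33  43  32  12  12  18  18  13  13   0   9   9   9   0  11  11  18  17
0.55   0   0   0   0   0   0   0   0  32  32   0  12  12   0   0   0   0   0   9   9   9   0  11  11  18  18
0.6  40  40  40  40  40  40  40  40  40  40  40  40  40  40  40  40  40  40  40  41  41  41  41  41  41  41
0.65  40  40  40  40  40  40  40  40  40  40  40  40  40  40  40  40  40  40  40  40  41  41  41  41  41  41
0.7  42  42  42  42  42  40  40  40  40  40  42  42  40  40  40   0   0   0  42  42  42   0  32   0   0  20
[6.38246147e-01 6.67241891e-05 3.49053744e-01] [[0.64001763 0.0048966  0.35512134]
 [0.64322291 0.0243899  0.35872791]]
```

```bash
python3 - <<'E'
from h import *
for c in ['top','scene']:
    d=np.load(f'pics/{c}0.npy');k=bot.get_calibration(c);P=cloud(k,d)[d>0]
    P=P[(P[:,2]>.03)&(P[:,1]>-.45)&(P[:,1]<.6)&(P[:,0]>.2)]
    r=np.hypot(P[:,0],P[:,1]);a=np.degrees(np.arctan2(P[:,1],P[:,0]))
    for a0 in range(-50,50,5):
        m=(a>=a0)&(a<a0+5)&(r<.63)&(r>.26)
        if m.sum()>3:
            i=np.argsort(r[m])[2]; print(c,a0,m.sum(),P[m][i].round(3),r[m][i].round(3), 'z>.2:',np.sort(r[m&(P[:,2]>.2)])[:1])
E
```

```text
top -30 321 [ 0.359 -0.168  0.258] 0.396 z>.2: [0.39522376]
top -25 3265 [ 0.36  -0.154  0.246] 0.392 z>.2: [0.39163285]
top -20 4007 [ 0.373 -0.133  0.061] 0.396 z>.2: [0.39662204]
top -15 2118 [ 0.49  -0.099  0.327] 0.5 z>.2: [0.49936006]
top -5 974 [ 0.499 -0.008  0.052] 0.499 z>.2: []
top 0 845 [0.501 0.002 0.039] 0.501 z>.2: []
top 5 213 [0.482 0.084 0.034] 0.49 z>.2: []
top 10 1452 [0.473 0.103 0.067] 0.484 z>.2: []
top 15 737 [0.477 0.128 0.103] 0.494 z>.2: []
top 20 1201 [0.475 0.192 0.077] 0.512 z>.2: []
top 25 249 [0.472 0.222 0.04 ] 0.522 z>.2: []
top 30 491 [0.468 0.327 0.038] 0.571 z>.2: []
top 35 1007 [0.447 0.33  0.039] 0.556 z>.2: []
top 40 361 [0.449 0.378 0.036] 0.586 z>.2: []
scene -30 79 [ 0.357 -0.168  0.25 ] 0.394 z>.2: [0.39330451]
scene -25 1161 [ 0.357 -0.158  0.249] 0.39 z>.2: [0.38896497]
scene -20 1422 [ 0.373 -0.129  0.059] 0.394 z>.2: [0.39520516]
scene -15 817 [ 0.489 -0.099  0.326] 0.499 z>.2: [0.49817589]
scene -5 333 [ 0.497 -0.005  0.063] 0.497 z>.2: []
scene 0 632 [0.499 0.001 0.039] 0.499 z>.2: []
scene 5 5 [0.485 0.083 0.112] 0.492 z>.2: []
scene 10 1001 [0.47  0.11  0.088] 0.482 z>.2: []
scene 15 774 [0.474 0.127 0.106] 0.491 z>.2: []
scene 20 647 [0.472 0.196 0.044] 0.511 z>.2: []
scene 25 997 [0.471 0.22  0.062] 0.52 z>.2: []
scene 30 175 [0.477 0.329 0.049] 0.579 z>.2: []
scene 35 670 [0.445 0.333 0.032] 0.556 z>.2: []
scene 40 404 [0.447 0.375 0.034] 0.583 z>.2: []
```

View pics/wrist0.png

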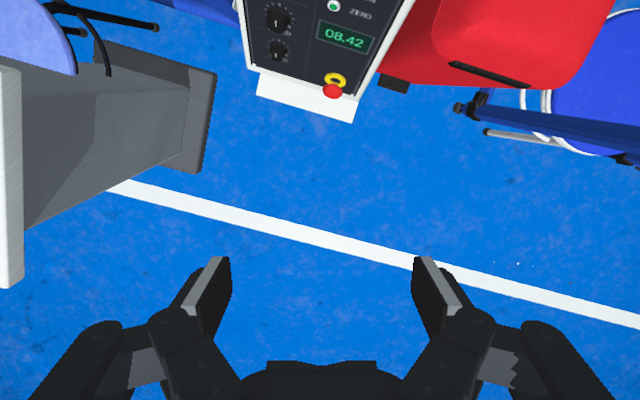

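Request:
play_rows:
  targets:
    - {"fingers": 1, "y": -0.04}
    - {"fingers": 1, "y": -0.08}
    - {"fingers": 1, "y": -0.12}
    - {"fingers": 1, "y": -0.16}
    - {"fingers": 1, "y": -0.2}
    - {"fingers": 1, "y": -0.235}
    - {"fingers": 1, "y": -0.265}
    - {"fingers": 1, "y": -0.265}
    - {"fingers": 1, "y": -0.265}

```text
$.targets[0]: bad value
```

```bash
cat >> h.py <<'E'
from scipy.spatial.transform import Rotation as Ro
def rows(wps,fing=1):
    "world waypoints (x,y,z,yaw) -> tool rows"
    o=bot.get_obs();R=Ro.from_euler('xyz',o['tcp_rot'],degrees=True)
    print('now',o['time'],o['ee_pos'].round(4),o['tcp_rot'].round(2),'F',o['wrist_force'].round(1),'open',round(o['opening'],4))
    for x,y,z,yaw in wps:
        d=R.inv().apply(np.array([x,y,z])-o['ee_pos'])
        w=(R.inv()*Ro.from_euler('xyz',[180,0,yaw],degrees=True)).as_rotvec(degrees=True)
        print('{"x":%.3f,"y":%.3f,"z":%.3f,"wx":%.1f,"wy":%.1f,"wz":%.1f}'%(*d,*w))
E
python3 - <<'E'
from h import *
a0=-73.68;r=.285
print(bot.get_obs()['q'])
rows([(r*np.cos(np.radians(a0+p)),r*np.sin(np.radians(a0+p)),.242,a0+90+p) for p in [7,14,21,28,35,42,49,56,63,70,77,84]])
E
```

```text
[-7.36829276e+01  4.97907435e+00  1.00789347e+01  9.50993849e+01
 -1.99054423e-04  9.00011342e+01]
now 1.2 [ 0.1545 -0.5278  0.2423] [180.     0.    16.32] F [-0.3 -1.2  0.2] open 0.0852
{"x":0.035,"y":-0.267,"z":0.000,"wx":0.0,"wy":0.0,"wz":-7.0}
{"x":0.069,"y":-0.273,"z":0.000,"wx":0.0,"wy":0.0,"wz":-14.0}
{"x":0.102,"y":-0.284,"z":0.000,"wx":0.0,"wy":0.0,"wz":-21.0}
{"x":0.134,"y":-0.298,"z":0.000,"wx":0.0,"wy":0.0,"wz":-28.0}
{"x":0.163,"y":-0.317,"z":0.000,"wx":0.0,"wy":0.0,"wz":-35.0}
{"x":0.191,"y":-0.338,"z":0.000,"wx":0.0,"wy":0.0,"wz":-42.0}
{"x":0.215,"y":-0.363,"z":0.000,"wx":0.0,"wy":0.0,"wz":-49.0}
{"x":0.236,"y":-0.391,"z":0.000,"wx":0.0,"wy":0.0,"wz":-56.0}
{"x":0.254,"y":-0.421,"z":0.000,"wx":0.0,"wy":0.0,"wz":-63.0}
{"x":0.268,"y":-0.453,"z":0.000,"wx":0.0,"wy":0.0,"wz":-70.0}
{"x":0.278,"y":-0.486,"z":0.000,"wx":0.0,"wy":0.0,"wz":-77.0}
{"x":0.283,"y":-0.520,"z":0.000,"wx":0.0,"wy":0.0,"wz":-84.0}
```

All fields are required. Retract first.

Request:
play_rows:
  targets:
    - {"fingers": 1, "x": 0, "y": -0.04, "z": 0, "wx": 0, "wy": 0, "wz": 0}
    - {"fingers": 1, "x": 0, "y": -0.08, "z": 0, "wx": 0, "wy": 0, "wz": 0}
    - {"fingers": 1, "x": 0, "y": -0.12, "z": 0, "wx": 0, "wy": 0, "wz": 0}
    - {"fingers": 1, "x": 0, "y": -0.16, "z": 0, "wx": 0, "wy": 0, "wz": 0}
    - {"fingers": 1, "x": 0, "y": -0.2, "z": 0, "wx": 0, "wy": 0, "wz": 0}
    - {"fingers": 1, "x": 0, "y": -0.235, "z": 0, "wx": 0, "wy": 0, "wz": 0}
    - {"fingers": 1, "x": 0, "y": -0.265, "z": 0, "wx": 0, "wy": 0, "wz": 0}
    - {"fingers": 1, "x": 0, "y": -0.265, "z": 0, "wx": 0, "wy": 0, "wz": 0}
    - {"fingers": 1, "x": 0, "y": -0.265, "z": 0, "wx": 0, "wy": 0, "wz": 0}

```text
time: 1.95
ee_pos: [0.0799, -0.2729, 0.243]
tcp_rot: [179.8, 0.0, 16.3]
wrist_force: [-1.0, -0.6, -0.2]
opening: 0.0853
```

```bash
python3 - <<'E'
from h import *
import cv2
im,d=bot.camera('scene');cv2.imwrite('pics/s1.png',im)
print(bot.get_obs()['q'].round(1));rows([])
E
```

```text
[-73.7 -31.  -19.3 101.6   0.   90. ]
now 2.0 [ 0.0801 -0.2737  0.2427] [179.88  -0.    16.32] F [ 0.4 -0.7  0.7] open 0.0853
```

View pics/s1.png

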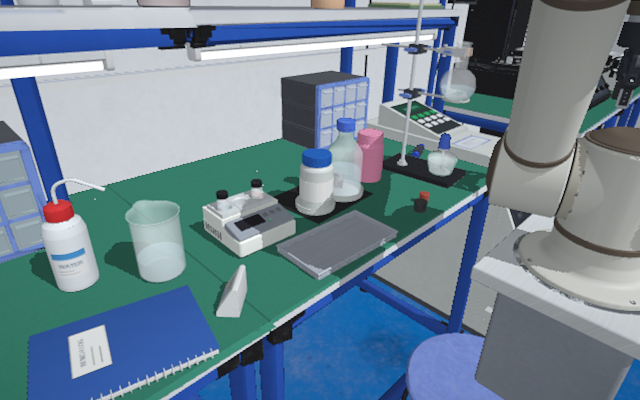

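Request:
play_rows:
  targets:
    - {"fingers": 1, "x": 0.035, "y": -0.002, "z": 0, "wx": 0, "wy": 0, "wz": -7}
    - {"fingers": 1, "x": 0.069, "y": -0.008, "z": 0, "wx": 0, "wy": 0, "wz": -14}
    - {"fingers": 1, "x": 0.102, "y": -0.019, "z": 0, "wx": 0, "wy": 0, "wz": -21}
    - {"fingers": 1, "x": 0.134, "y": -0.033, "z": 0, "wx": 0, "wy": 0, "wz": -28}
    - {"fingers": 1, "x": 0.163, "y": -0.052, "z": 0, "wx": 0, "wy": 0, "wz": -35}
    - {"fingers": 1, "x": 0.191, "y": -0.073, "z": 0, "wx": 0, "wy": 0, "wz": -42}
    - {"fingers": 1, "x": 0.215, "y": -0.098, "z": 0, "wx": 0, "wy": 0, "wz": -49}
    - {"fingers": 1, "x": 0.236, "y": -0.126, "z": 0, "wx": 0, "wy": 0, "wz": -56}
    - {"fingers": 1, "x": 0.254, "y": -0.156, "z": 0, "wx": 0, "wy": 0, "wz": -63}
    - {"fingers": 1, "x": 0.268, "y": -0.188, "z": 0, "wx": 0, "wy": 0, "wz": -70}
    - {"fingers": 1, "x": 0.278, "y": -0.221, "z": 0, "wx": 0, "wy": 0, "wz": -77}
    - {"fingers": 1, "x": 0.283, "y": -0.255, "z": 0, "wx": 0, "wy": 0, "wz": -84}
    - {"fingers": 1, "x": 0.283, "y": -0.255, "z": 0, "wx": 0, "wy": 0, "wz": -84}

```text
time: 3.08
ee_pos: [0.28, 0.056, 0.2419]
tcp_rot: [-179.9, -0.1, 101.3]
wrist_force: [0.5, -1.0, 1.1]
opening: 0.0857
```

```bash
python3 - <<'E'
from h import *
import cv2
im,d=bot.camera('wrist');cv2.imwrite('pics/w1.png',im)
k=bot.get_calibration('wrist');M=k['camera_from_world'];print('cam',-M[:3,:3].T@M[:3,3])
print(bot.get_obs()['q'].round(1));
rows([(.35,.111,.242,90),(.515,.111,.242,90),(.515,.111,.178,90)])
E
```

```text
cam [0.26400977 0.13708856 0.37398986]
[ 10.8 -30.8 -19.2 101.6   0.   89.9]
now 3.1333 [0.2803 0.0538 0.2419] [-1.7993e+02 -2.0000e-02  1.0090e+02] F [0.1 0.1 0. ] open 0.0852
{"x":0.043,"y":0.079,"z":-0.000,"wx":-0.1,"wy":-0.0,"wz":10.9}
{"x":0.012,"y":0.241,"z":-0.000,"wx":-0.1,"wy":-0.0,"wz":10.9}
{"x":0.012,"y":0.241,"z":0.064,"wx":-0.1,"wy":-0.0,"wz":10.9}
```

View pics/w1.png

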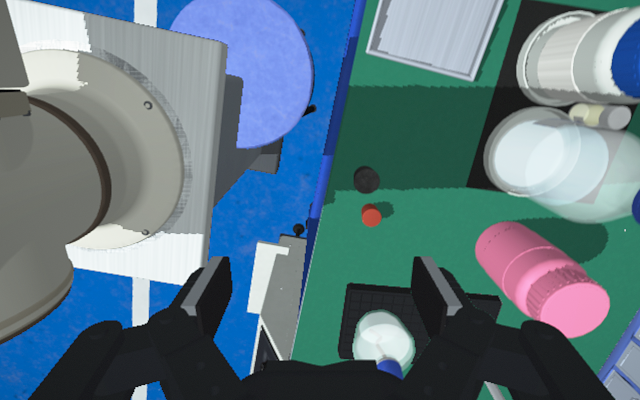

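Request:
play_rows:
  targets:
    - {"fingers": 1, "x": 0.035, "y": 0.03, "z": 0, "wx": 0, "wy": 0, "wz": 5}
    - {"fingers": 1, "x": 0.043, "y": 0.07, "z": 0, "wx": 0, "wy": 0, "wz": 11}
    - {"fingers": 1, "x": 0.037, "y": 0.11, "z": 0, "wx": 0, "wy": 0, "wz": 11}
    - {"fingers": 1, "x": 0.029, "y": 0.15, "z": 0, "wx": 0, "wy": 0, "wz": 11}
    - {"fingers": 1, "x": 0.021, "y": 0.19, "z": 0, "wx": 0, "wy": 0, "wz": 11}
    - {"fingers": 1, "x": 0.014, "y": 0.225, "z": 0, "wx": 0, "wy": 0, "wz": 11}
    - {"fingers": 1, "x": 0.012, "y": 0.241, "z": 0, "wx": 0, "wy": 0, "wz": 11}
    - {"fingers": 1, "x": 0.012, "y": 0.241, "z": 0, "wx": 0, "wy": 0, "wz": 11}
    - {"fingers": 1, "x": 0.012, "y": 0.241, "z": 0, "wx": 0, "wy": 0, "wz": 11}

```text
time: 3.88
ee_pos: [0.5162, 0.1041, 0.2406]
tcp_rot: [-179.8, 0.0, 89.1]
wrist_force: [0.2, -0.2, 0.2]
opening: 0.0857
```

```bash
python3 - <<'E'
from h import *
import cv2
im,d=bot.camera('wrist');cv2.imwrite('pics/w2.png',im)
im,d=bot.camera('scene');cv2.imwrite('pics/s2.png',im[80:300,200:520].repeat(2,0).repeat(2,1))
print(bot.get_obs()['q'].round(1));
rows([(.515,.111,.178,90)])
E
```

```text
[ 11.5   1.7   6.5  95.   -0.  102.3]
now 3.9833 [0.515  0.1047 0.2418] [-1.7994e+02  2.0000e-02  8.9210e+01] F [-0.7  0.2  0.4] open 0.0851
{"x":0.006,"y":0.000,"z":0.064,"wx":-0.1,"wy":0.0,"wz":-0.8}
```

View pics/w2.png

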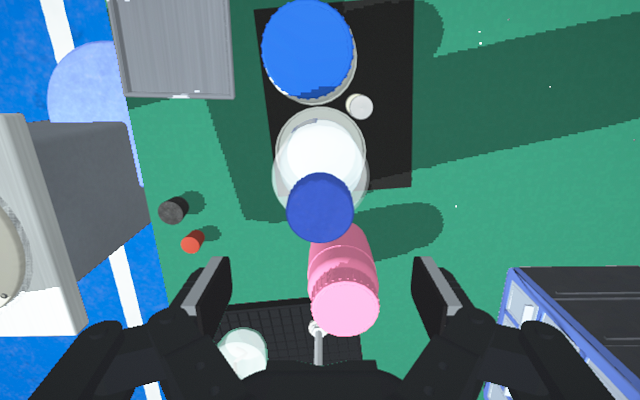

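View pics/s2.png

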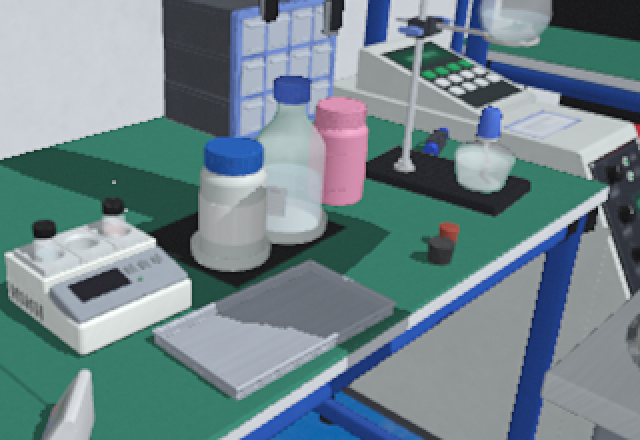

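```bash
python3 - <<'E'
from h import *
import cv2
im=cv2.imread('pics/w2.png');hsv=cv2.cvtColor(im,cv2.COLOR_BGR2HSV);k=bot.get_calibration('wrist')
b=((hsv[...,0]>105)&(hsv[...,0]<125)&(hsv[...,1]>140)).astype(np.uint8)
for n,(l,t,r,bo),z in [('bottle',(280,165,360,250),.186),('jar',(255,0,360,106),.133)]:
    m=np.zeros_like(b);m[t:bo,l:r]=b[t:bo,l:r];m=cv2.morphologyEx(m,cv2.MORPH_OPEN,np.ones((3,3)))
    v,u=np.nonzero(m)
    # upper arc = far edge of the top face; print hull extremes
    print(n,u.min(),u.max(),v.min(),v.max(), pt(k,(u.min()+u.max())/2,(v.min()+v.max())/2,z).round(4), pt(k,320,v.min(),z).round(4),pt(k,u.min(),(v.min()+v.max())/2,z),pt(k,u.max(),(v.min()+v.max())/2,z))
for (u,v,z) in [(360,105,.056)]: print(pt(k,u,v,z))
E
```

```text
bottle 286 353 173 242 [0.5135 0.1142 0.186 ] [0.5141 0.137  0.186 ] [0.49212684 0.11447909 0.186     ] [0.53481485 0.11389471 0.186     ]
jar 260 353 0 98 [0.5057 0.2115 0.133 ] [0.5155 0.2411 0.133 ] [0.47338874 0.21192826 0.133     ] [0.53794486 0.21100478 0.133     ]
[0.55273211 0.16821523 0.056     ]
```

Request:
play_rows:
  targets:
    - {"fingers": 1, "x": 0.008, "y": -0.001, "z": 0.02, "wx": 0, "wy": 0, "wz": -0.8}
    - {"fingers": 1, "x": 0.008, "y": -0.001, "z": 0.045, "wx": 0, "wy": 0, "wz": -0.8}
    - {"fingers": 1, "x": 0.008, "y": -0.001, "z": 0.06, "wx": 0, "wy": 0, "wz": -0.8}
    - {"fingers": 1, "x": 0.008, "y": -0.001, "z": 0.064, "wx": 0, "wy": 0, "wz": -0.8}
    - {"fingers": 1, "x": 0.008, "y": -0.001, "z": 0.064, "wx": 0, "wy": 0, "wz": -0.8}
    - {"fingers": 1, "x": 0.008, "y": -0.001, "z": 0.064, "wx": 0, "wy": 0, "wz": -0.8}

```text
time: 4.48
ee_pos: [0.514, 0.1136, 0.1795]
tcp_rot: [179.9, -0.0, 90.1]
wrist_force: [0.6, 0.7, -0.3]
opening: 0.0854
```

Request:
play_rows:
  grip_force: 60
  targets:
    - {"fingers": -1, "x": 0, "y": 0, "z": 0, "wx": 0, "wy": 0, "wz": 0}
    - {"fingers": -1, "x": 0, "y": 0, "z": 0, "wx": 0, "wy": 0, "wz": 0}
    - {"fingers": -1, "x": 0, "y": 0, "z": 0, "wx": 0, "wy": 0, "wz": 0}
    - {"fingers": -1, "x": 0, "y": 0, "z": 0, "wx": 0, "wy": 0, "wz": 0}
    - {"fingers": -1, "x": 0, "y": 0, "z": 0, "wx": 0, "wy": 0, "wz": 0}
    - {"fingers": -1, "x": 0, "y": 0, "z": 0, "wx": 0, "wy": 0, "wz": 0}
    - {"fingers": -1, "x": 0, "y": 0, "z": 0, "wx": 0, "wy": 0, "wz": 0}
    - {"fingers": -1, "x": 0, "y": 0, "z": 0, "wx": 0, "wy": 0, "wz": 0}

```text
time: 5.15
ee_pos: [0.5146, 0.1138, 0.1795]
tcp_rot: [179.9, -0.0, 90.1]
wrist_force: [-0.2, -0.5, 6.5]
opening: 0.0412
```

```bash
python3 - <<'E'
from h import *
import cv2
rows([])
im,d=bot.camera('wrist');cv2.imwrite('pics/w3.png',im)
im,d=bot.camera('scene');cv2.imwrite('pics/s3.png',im[60:230,250:450].repeat(3,0).repeat(3,1))
rows([])
E
```

```text
now 5.15 [0.5146 0.1138 0.1795] [ 1.7989e+02 -2.0000e-02  9.0120e+01] F [-0.2 -0.5  6.5] open 0.0412
now 5.25 [0.5146 0.1138 0.1795] [ 1.7988e+02 -2.0000e-02  9.0120e+01] F [ 0.2 -0.5  6.3] open 0.0419
```

View pics/w3.png

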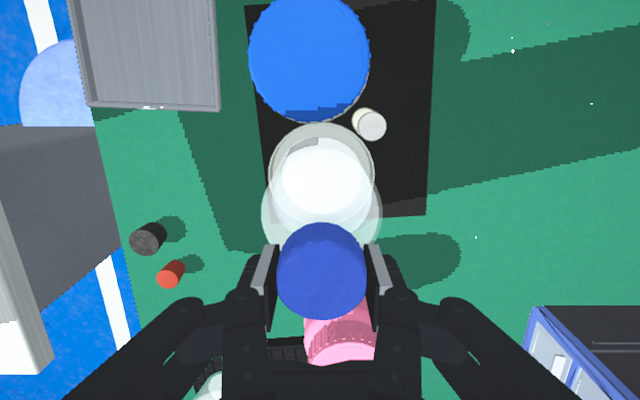

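View pics/s3.png

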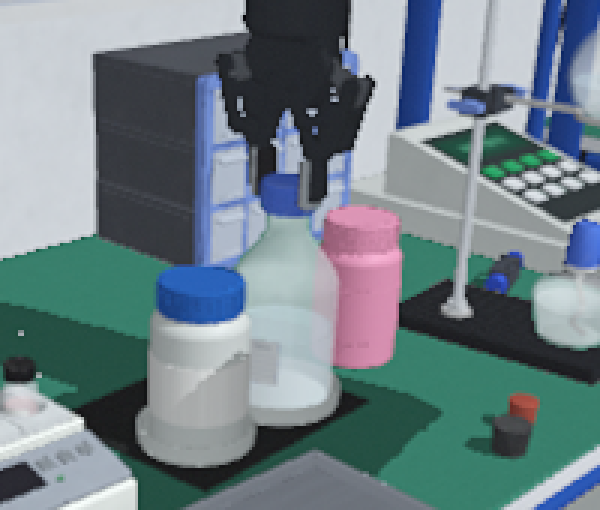

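```bash
python3 - <<'E'
from h import *
k=bot.get_calibration('top')
q=np.array([pt(k,u,v,.013) for u,v in [(225,226.2),(338.5,232),(335.8,294.6),(220.4,288.8)]])
print(q.round(4),q.mean(0))
for a,b in [(0,1),(1,2),(2,3),(3,0)]: print(np.linalg.norm(q[a]-q[b]),np.degrees(np.arctan2(*(q[b]-q[a])[[1,0]])))
E
```

```text
[[0.4296 0.3906 0.013 ]
 [0.4207 0.1727 0.013 ]
 [0.3027 0.1773 0.013 ]
 [0.3111 0.3949 0.013 ]] [0.36602006 0.28388122 0.013     ]
0.2180598514147002 -92.34657775478912
0.11811328257003914 177.79632014280506
0.21778422787283963 87.78177219846275
0.11860215295599154 -2.070852381787502
```

Request:
play_rows:
  targets:
    - {"fingers": -1, "x": 0, "y": 0, "z": -0.01, "wx": 0, "wy": 0, "wz": 0}
    - {"fingers": -1, "x": 0, "y": 0, "z": -0.025, "wx": 0, "wy": 0, "wz": 0}
    - {"fingers": -1, "x": 0, "y": 0, "z": -0.04, "wx": 0, "wy": 0, "wz": 0}
    - {"fingers": -1, "x": 0, "y": 0, "z": -0.045, "wx": 0, "wy": 0, "wz": 0}
    - {"fingers": -1, "x": 0, "y": 0, "z": -0.045, "wx": 0, "wy": 0, "wz": 0}
    - {"fingers": -1, "x": 0, "y": 0, "z": -0.045, "wx": 0, "wy": 0, "wz": 0}

```text
time: 5.75
ee_pos: [0.5141, 0.1137, 0.2228]
tcp_rot: [-180.0, 0.0, 90.1]
wrist_force: [-0.6, 0.7, -4.9]
opening: 0.0415
```

```bash
python3 - <<'E'
from h import *
import cv2
rows([(.40,.114,.2245,90),(.364,.233,.2245,90),(.364,.233,.1785,90)])
im,d=bot.camera('scene');cv2.imwrite('pics/s4.png',im[60:260,200:450].repeat(3,0).repeat(3,1))
E
```

```text
now 5.75 [0.5141 0.1137 0.2228] [-179.97    0.     90.12] F [-0.6  0.7 -4.9] open 0.0415
{"x":0.001,"y":-0.114,"z":-0.002,"wx":-0.0,"wy":0.0,"wz":0.1}
{"x":0.120,"y":-0.150,"z":-0.002,"wx":-0.0,"wy":0.0,"wz":0.1}
{"x":0.120,"y":-0.150,"z":0.044,"wx":-0.0,"wy":0.0,"wz":0.1}
```

View pics/s4.png

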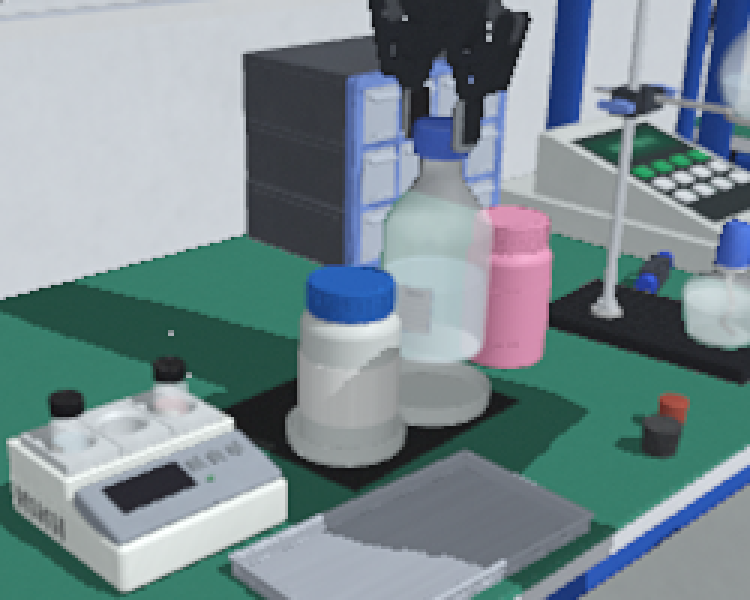

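Request:
play_rows:
  targets:
    - {"fingers": -1, "x": 0, "y": -0.015, "z": 0, "wx": 0, "wy": 0, "wz": 0}
    - {"fingers": -1, "x": 0, "y": -0.04, "z": 0, "wx": 0, "wy": 0, "wz": 0}
    - {"fingers": -1, "x": 0, "y": -0.065, "z": 0, "wx": 0, "wy": 0, "wz": 0}
    - {"fingers": -1, "x": 0, "y": -0.09, "z": 0, "wx": 0, "wy": 0, "wz": 0}
    - {"fingers": -1, "x": 0.01, "y": -0.112, "z": 0, "wx": 0, "wy": 0, "wz": 0}
    - {"fingers": -1, "x": 0.03, "y": -0.125, "z": 0, "wx": 0, "wy": 0, "wz": 0}
    - {"fingers": -1, "x": 0.055, "y": -0.135, "z": 0, "wx": 0, "wy": 0, "wz": 0}
    - {"fingers": -1, "x": 0.08, "y": -0.145, "z": 0, "wx": 0, "wy": 0, "wz": 0}
    - {"fingers": -1, "x": 0.105, "y": -0.15, "z": 0, "wx": 0, "wy": 0, "wz": 0}
    - {"fingers": -1, "x": 0.12, "y": -0.15, "z": 0, "wx": 0, "wy": 0, "wz": 0}
    - {"fingers": -1, "x": 0.12, "y": -0.15, "z": 0, "wx": 0, "wy": 0, "wz": 0}
    - {"fingers": -1, "x": 0.12, "y": -0.15, "z": 0.012, "wx": 0, "wy": 0, "wz": 0}
    - {"fingers": -1, "x": 0.12, "y": -0.15, "z": 0.026, "wx": 0, "wy": 0, "wz": 0}
    - {"fingers": -1, "x": 0.12, "y": -0.15, "z": 0.036, "wx": 0, "wy": 0, "wz": 0}
    - {"fingers": -1, "x": 0.12, "y": -0.15, "z": 0.042, "wx": 0, "wy": 0, "wz": 0}
    - {"fingers": -1, "x": 0.12, "y": -0.15, "z": 0.044, "wx": 0, "wy": 0, "wz": 0}
    - {"fingers": -1, "x": 0.12, "y": -0.15, "z": 0.044, "wx": 0, "wy": 0, "wz": 0}
    - {"fingers": -1, "x": 0.12, "y": -0.15, "z": 0.044, "wx": 0, "wy": 0, "wz": 0}

```text
time: 7.3
ee_pos: [0.364, 0.2333, 0.1797]
tcp_rot: [180.0, -0.0, 90.1]
wrist_force: [-0.7, -0.2, -4.4]
opening: 0.0419
```

```bash
python3 - <<'E'
from h import *
import cv2
rows([])
im,d=bot.camera('scene');cv2.imwrite('pics/s5.png',im[100:300,200:450].repeat(3,0).repeat(3,1))
E
```

```text
now 7.3 [0.364  0.2333 0.1797] [ 1.7998e+02 -1.0000e-02  9.0100e+01] F [-0.7 -0.2 -4.4] open 0.0419
```

View pics/s5.png

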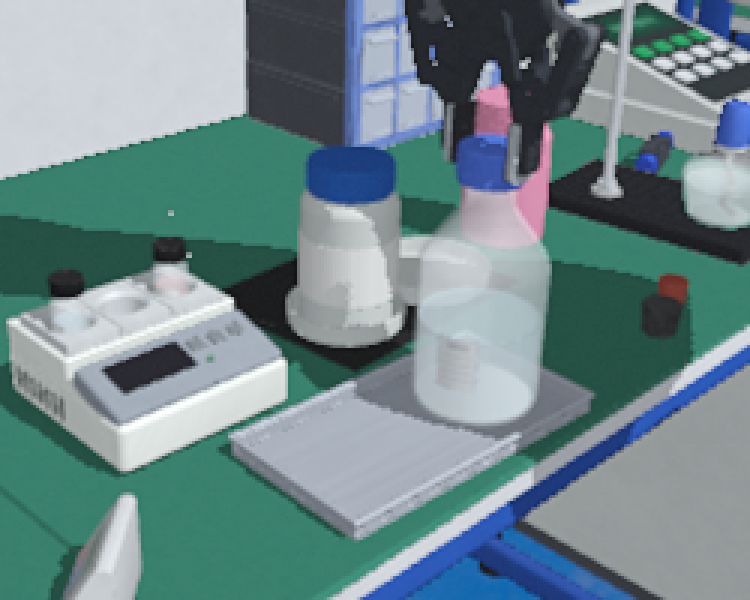

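Request:
play_rows:
  targets:
    - {"fingers": -1, "x": 0, "y": 0, "z": 0.001, "wx": 0, "wy": 0, "wz": 0}
    - {"fingers": -1, "x": 0, "y": 0, "z": 0.002, "wx": 0, "wy": 0, "wz": 0}
    - {"fingers": -1, "x": 0, "y": 0, "z": 0.002, "wx": 0, "wy": 0, "wz": 0}

```text
time: 7.6
ee_pos: [0.3641, 0.2335, 0.1777]
tcp_rot: [180.0, -0.0, 90.1]
wrist_force: [0.6, 0.8, -2.4]
opening: 0.0417
```

Request:
play_rows:
  targets:
    - {"fingers": -1, "x": 0, "y": 0, "z": 0.0005, "wx": 0, "wy": 0, "wz": 0}
    - {"fingers": 1, "x": 0, "y": 0, "z": 0.0005, "wx": 0, "wy": 0, "wz": 0}
    - {"fingers": 1, "x": 0, "y": 0, "z": 0.0005, "wx": 0, "wy": 0, "wz": 0}
    - {"fingers": 1, "x": 0, "y": 0, "z": 0.0005, "wx": 0, "wy": 0, "wz": 0}
    - {"fingers": 1, "x": 0, "y": 0, "z": 0.0005, "wx": 0, "wy": 0, "wz": 0}
    - {"fingers": 1, "x": 0, "y": 0, "z": 0.0005, "wx": 0, "wy": 0, "wz": 0}
    - {"fingers": 1, "x": 0, "y": 0, "z": -0.02, "wx": 0, "wy": 0, "wz": 0}
    - {"fingers": 1, "x": 0, "y": 0, "z": -0.05, "wx": 0, "wy": 0, "wz": 0}
    - {"fingers": 1, "x": 0, "y": 0, "z": -0.06, "wx": 0, "wy": 0, "wz": 0}
    - {"fingers": 1, "x": 0, "y": 0, "z": -0.06, "wx": 0, "wy": 0, "wz": 0}

```text
time: 8.43
ee_pos: [0.3646, 0.2339, 0.2399]
tcp_rot: [179.8, -0.1, 90.1]
wrist_force: [0.4, 0.2, 0.3]
opening: 0.0856
```

```bash
python3 - <<'E'
from h import *
import cv2
rows([(.507,.211,.237,90),(.507,.211,.117,90)])
im,d=bot.camera('scene');cv2.imwrite('pics/s6.png',im[100:300,200:450].repeat(3,0).repeat(3,1))
E
```

```text
now 8.4333 [0.3646 0.2339 0.2399] [ 1.798e+02 -1.200e-01  9.012e+01] F [0.4 0.2 0.3] open 0.0856
{"x":-0.023,"y":0.142,"z":0.003,"wx":0.2,"wy":-0.1,"wz":0.1}
{"x":-0.023,"y":0.142,"z":0.123,"wx":0.2,"wy":-0.1,"wz":0.1}
```

View pics/s6.png

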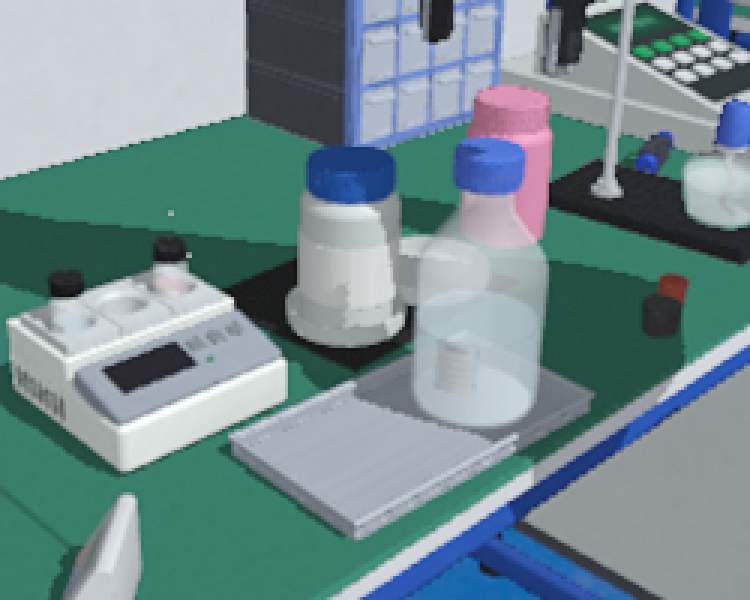

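Request:
play_rows:
  targets:
    - {"fingers": 1, "x": -0.005, "y": 0.03, "z": 0.002, "wx": 0.2, "wy": 0, "wz": 0}
    - {"fingers": 1, "x": -0.012, "y": 0.07, "z": 0.002, "wx": 0.2, "wy": 0, "wz": 0}
    - {"fingers": 1, "x": -0.018, "y": 0.11, "z": 0.002, "wx": 0.2, "wy": 0, "wz": 0}
    - {"fingers": 1, "x": -0.023, "y": 0.142, "z": 0.002, "wx": 0.2, "wy": 0, "wz": 0}
    - {"fingers": 1, "x": -0.023, "y": 0.142, "z": 0.002, "wx": 0.2, "wy": 0, "wz": 0}
    - {"fingers": 1, "x": -0.023, "y": 0.142, "z": 0.03, "wx": 0.2, "wy": 0, "wz": 0}
    - {"fingers": 1, "x": -0.023, "y": 0.142, "z": 0.06, "wx": 0.2, "wy": 0, "wz": 0}
    - {"fingers": 1, "x": -0.023, "y": 0.142, "z": 0.09, "wx": 0.2, "wy": 0, "wz": 0}
    - {"fingers": 1, "x": -0.023, "y": 0.142, "z": 0.11, "wx": 0.2, "wy": 0, "wz": 0}
    - {"fingers": 1, "x": -0.023, "y": 0.142, "z": 0.12, "wx": 0.2, "wy": 0, "wz": 0}
    - {"fingers": 1, "x": -0.023, "y": 0.142, "z": 0.121, "wx": 0.2, "wy": 0, "wz": 0}
    - {"fingers": 1, "x": -0.023, "y": 0.142, "z": 0.121, "wx": 0.2, "wy": 0, "wz": 0}

```text
time: 9.48
ee_pos: [0.5055, 0.2106, 0.1161]
tcp_rot: [-179.8, 0.0, 90.1]
wrist_force: [0.3, -0.1, -0.2]
opening: 0.0848
```

```bash
python3 - <<'E'
from h import *
import cv2
rows([])
im,d=bot.camera('wrist');cv2.imwrite('pics/w7.png',im)
im,d=bot.camera('scene');cv2.imwrite('pics/s7.png',im[100:300,200:450].repeat(3,0).repeat(3,1))
E
```

```text
now 9.4833 [0.5055 0.2106 0.1161] [-1.7976e+02  2.0000e-02  9.0120e+01] F [ 0.3 -0.1 -0.2] open 0.0848
```

View pics/w7.png

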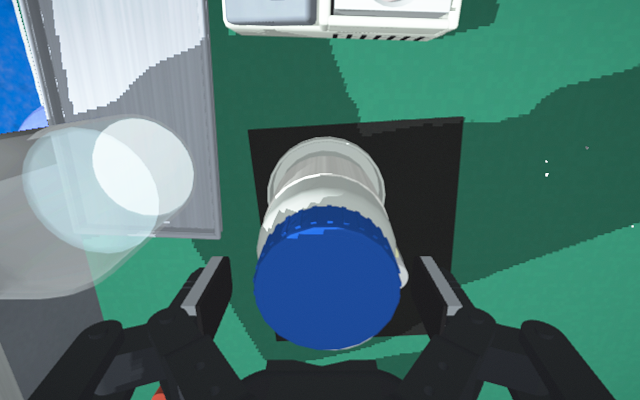

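View pics/s7.png

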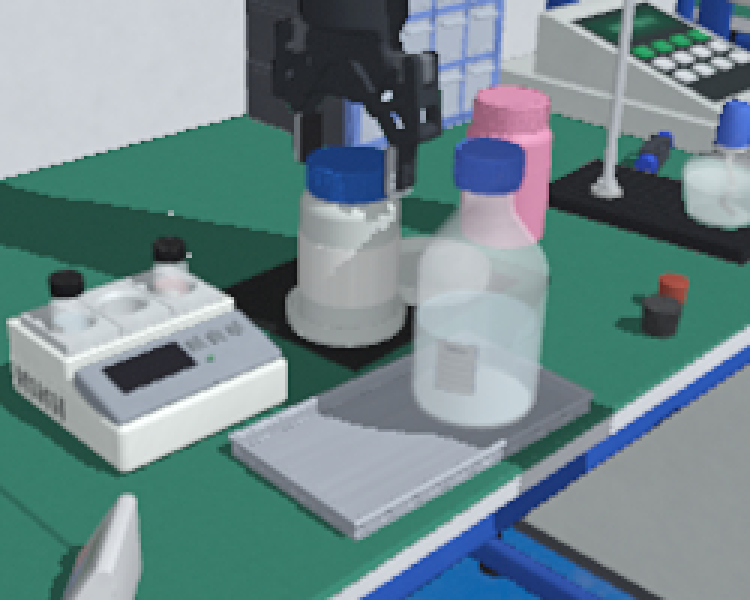

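Request:
play_rows:
  grip_force: 60
  targets:
    - {"fingers": -1, "x": 0, "y": 0.0015, "z": 0, "wx": 0, "wy": 0, "wz": 0}
    - {"fingers": -1, "x": 0, "y": 0.0015, "z": 0, "wx": 0, "wy": 0, "wz": 0}
    - {"fingers": -1, "x": 0, "y": 0.0015, "z": 0, "wx": 0, "wy": 0, "wz": 0}
    - {"fingers": -1, "x": 0, "y": 0.0015, "z": 0, "wx": 0, "wy": 0, "wz": 0}
    - {"fingers": -1, "x": 0, "y": 0.0015, "z": 0, "wx": 0, "wy": 0, "wz": 0}
    - {"fingers": -1, "x": 0, "y": 0.0015, "z": 0, "wx": 0, "wy": 0, "wz": 0}

```text
time: 10.08
ee_pos: [0.5081, 0.211, 0.118]
tcp_rot: [-179.9, -0.1, 90.1]
wrist_force: [-1.3, 0.9, 5.5]
opening: 0.0623
```

Request:
play_rows:
  targets:
    - {"fingers": -1, "x": 0, "y": 0, "z": -0.01, "wx": 0, "wy": 0, "wz": 0}
    - {"fingers": -1, "x": 0, "y": 0, "z": -0.025, "wx": 0, "wy": 0, "wz": 0}
    - {"fingers": -1, "x": 0, "y": 0, "z": -0.04, "wx": 0, "wy": 0, "wz": 0}
    - {"fingers": -1, "x": 0, "y": 0, "z": -0.05, "wx": 0, "wy": 0, "wz": 0}
    - {"fingers": -1, "x": 0, "y": 0, "z": -0.05, "wx": 0, "wy": 0, "wz": 0}

```text
time: 10.5
ee_pos: [0.5085, 0.211, 0.169]
tcp_rot: [-180.0, -0.1, 90.1]
wrist_force: [1.1, 0.4, -2.8]
opening: 0.0618
```

```bash
python3 - <<'E'
from h import *
import cv2
rows([(.368,.335,.166,90),(.368,.335,.116,90)])
im,d=bot.camera('scene');cv2.imwrite('pics/s8.png',im[100:300,200:450].repeat(3,0).repeat(3,1))
E
```

```text
now 10.5 [0.5085 0.211  0.169 ] [-1.7999e+02 -8.0000e-02  9.0120e+01] F [ 1.1  0.4 -2.8] open 0.0618
{"x":0.124,"y":-0.140,"z":0.003,"wx":-0.0,"wy":-0.1,"wz":0.1}
{"x":0.124,"y":-0.140,"z":0.053,"wx":-0.0,"wy":-0.1,"wz":0.1}
```

View pics/s8.png

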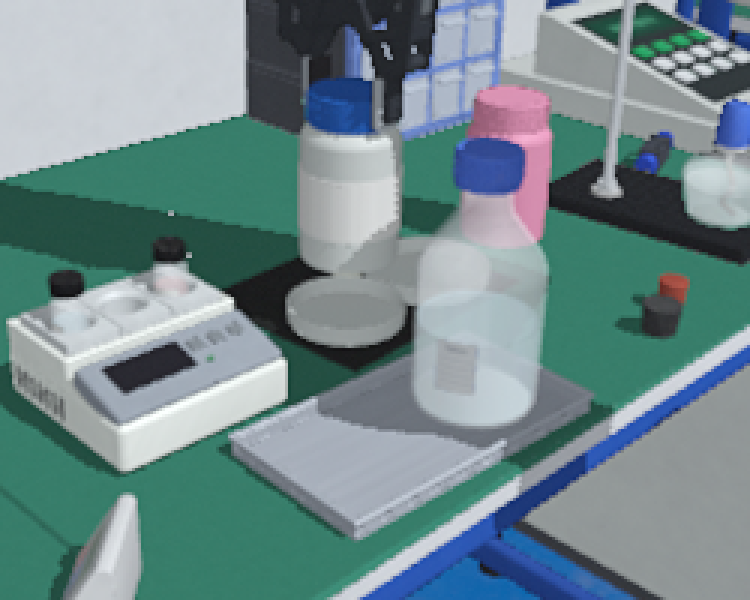

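Request:
play_rows:
  targets:
    - {"fingers": -1, "x": 0.01, "y": -0.005, "z": -0.015, "wx": 0, "wy": 0, "wz": 0}
    - {"fingers": -1, "x": 0.035, "y": -0.015, "z": -0.03, "wx": 0, "wy": 0, "wz": 0}
    - {"fingers": -1, "x": 0.06, "y": -0.025, "z": -0.035, "wx": 0, "wy": 0, "wz": 0}
    - {"fingers": -1, "x": 0.085, "y": -0.038, "z": -0.035, "wx": 0, "wy": 0, "wz": 0}
    - {"fingers": -1, "x": 0.098, "y": -0.06, "z": -0.035, "wx": 0, "wy": 0, "wz": 0}
    - {"fingers": -1, "x": 0.107, "y": -0.085, "z": -0.035, "wx": 0, "wy": 0, "wz": 0}
    - {"fingers": -1, "x": 0.116, "y": -0.11, "z": -0.035, "wx": 0, "wy": 0, "wz": 0}
    - {"fingers": -1, "x": 0.124, "y": -0.13, "z": -0.035, "wx": 0, "wy": 0, "wz": 0}
    - {"fingers": -1, "x": 0.124, "y": -0.14, "z": -0.035, "wx": 0, "wy": 0, "wz": 0}
    - {"fingers": -1, "x": 0.124, "y": -0.14, "z": -0.035, "wx": 0, "wy": 0, "wz": 0}
    - {"fingers": -1, "x": 0.124, "y": -0.14, "z": -0.02, "wx": 0, "wy": 0, "wz": 0}
    - {"fingers": -1, "x": 0.124, "y": -0.14, "z": 0.005, "wx": 0, "wy": 0, "wz": 0}
    - {"fingers": -1, "x": 0.124, "y": -0.14, "z": 0.03, "wx": 0, "wy": 0, "wz": 0}
    - {"fingers": -1, "x": 0.124, "y": -0.14, "z": 0.044, "wx": 0, "wy": 0, "wz": 0}
    - {"fingers": -1, "x": 0.124, "y": -0.14, "z": 0.049, "wx": 0, "wy": 0, "wz": 0}
    - {"fingers": -1, "x": 0.124, "y": -0.14, "z": 0.05, "wx": 0, "wy": 0, "wz": 0}
    - {"fingers": -1, "x": 0.124, "y": -0.14, "z": 0.05, "wx": 0, "wy": 0, "wz": 0}

```text
time: 11.97
ee_pos: [0.3678, 0.334, 0.1166]
tcp_rot: [-179.8, 0.0, 90.1]
wrist_force: [-0.1, 0.1, -2.6]
opening: 0.0622
```

Request:
play_rows:
  targets:
    - {"fingers": -1, "x": 0, "y": 0, "z": 0.001, "wx": 0, "wy": 0, "wz": 0}
    - {"fingers": -1, "x": 0, "y": 0, "z": 0.001, "wx": 0, "wy": 0, "wz": 0}

```text
time: 12.13
ee_pos: [0.3677, 0.3344, 0.1161]
tcp_rot: [-179.8, -0.0, 90.1]
wrist_force: [0.5, 0.3, -1.9]
opening: 0.0621
```

```bash
python3 - <<'E'
from h import *
import cv2
rows([])
im,d=bot.camera('scene');cv2.imwrite('pics/s9.png',im[100:300,200:450].repeat(3,0).repeat(3,1))
E
```

```text
now 12.1333 [0.3677 0.3344 0.1161] [-1.7984e+02 -2.0000e-02  9.0090e+01] F [ 0.5  0.3 -1.9] open 0.0621
```

View pics/s9.png

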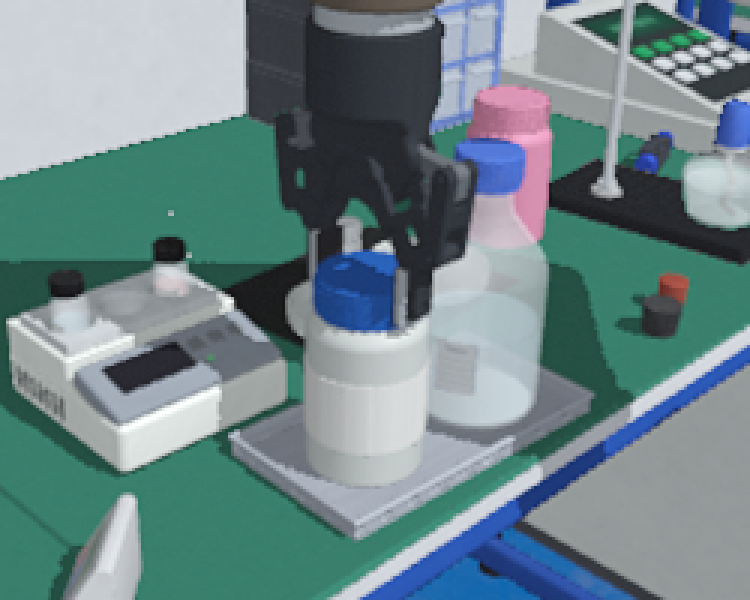

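Request:
play_rows:
  targets:
    - {"fingers": -1, "x": 0, "y": 0, "z": 0.0005, "wx": 0, "wy": 0, "wz": 0}
    - {"fingers": 1, "x": 0, "y": 0, "z": 0.0005, "wx": 0, "wy": 0, "wz": 0}
    - {"fingers": 1, "x": 0, "y": 0, "z": 0.0005, "wx": 0, "wy": 0, "wz": 0}
    - {"fingers": 1, "x": 0, "y": 0, "z": 0.0005, "wx": 0, "wy": 0, "wz": 0}
    - {"fingers": 1, "x": 0, "y": 0, "z": 0.0005, "wx": 0, "wy": 0, "wz": 0}
    - {"fingers": 1, "x": 0, "y": 0, "z": -0.02, "wx": 0, "wy": 0, "wz": 0}
    - {"fingers": 1, "x": 0, "y": 0, "z": -0.05, "wx": 0, "wy": 0, "wz": 0}
    - {"fingers": 1, "x": 0, "y": 0, "z": -0.085, "wx": 0, "wy": 0, "wz": 0}
    - {"fingers": 1, "x": 0, "y": 0, "z": -0.1, "wx": 0, "wy": 0, "wz": 0}
    - {"fingers": 1, "x": 0, "y": 0, "z": -0.1, "wx": 0, "wy": 0, "wz": 0}
    - {"fingers": 1, "x": 0, "y": 0, "z": -0.1, "wx": 0, "wy": 0, "wz": 0}

```text
time: 13.1
ee_pos: [0.3678, 0.3347, 0.2163]
tcp_rot: [-179.9, -0.1, 90.1]
wrist_force: [0.9, 0.3, -1.1]
opening: 0.0855
```

```bash
python3 - <<'E'
from h import *
import cv2
rows([(.46,.26,.216,90)])
for c in ['scene','top','wrist']:
    im,d=bot.camera(c);cv2.imwrite(f'pics/{c}10.png',im);np.save(f'pics/{c}10.npy',d)
    for q in ['vial_c','dish_500','dish_jar','block_c']:
        print(c,q,[(round(r['confidence'],2),[int(v) for v in r['extent']]) for r in bot.look_for(q,c)][:4])
im=cv2.imread('pics/top10.png')
cv2.imwrite('pics/top10c.png',cv2.resize(im[130:300,180:480],None,fx=2.6,fy=2.6,interpolation=cv2.INTER_CUBIC))
E
```

```text
now 13.1 [0.3678 0.3347 0.2163] [-1.7987e+02 -6.0000e-02  9.0120e+01] F [ 0.9  0.3 -1.1] open 0.0855
{"x":-0.075,"y":0.092,"z":0.000,"wx":-0.1,"wy":-0.1,"wz":0.1}
scene vial_c [(0.59, [250, 177, 265, 199]), (0.5, [217, 191, 230, 213]), (0.48, [314, 172, 323, 186])]
scene dish_500 []
scene dish_jar [(0.54, [293, 194, 304, 209])]
scene block_c [(0.79, [227, 194, 256, 211])]
top vial_c [(0.59, [335, 154, 349, 172]), (0.52, [237, 156, 250, 172]), (0.5, [193, 154, 209, 166])]
top dish_500 [(0.85, [344, 155, 398, 210]), (0.52, [243, 227, 343, 293])]
top dish_jar [(0.57, [296, 162, 342, 212])]
top block_c [(0.95, [210, 147, 236, 180])]
wrist vial_c [(0.69, [495, 149, 545, 187]), (0.65, [463, 283, 498, 321]), (0.64, [517, 52, 574, 87])]
wrist dish_500 [(0.69, [396, 299, 429, 357])]
wrist dish_jar [(0.64, [399, 227, 478, 288])]
wrist block_c [(0.84, [481, 96, 565, 140])]
```

View pics/top10c.png

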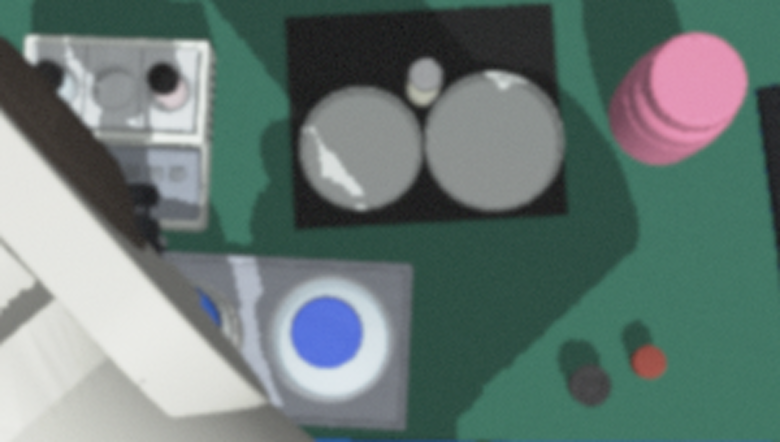

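View pics/wrist10.png

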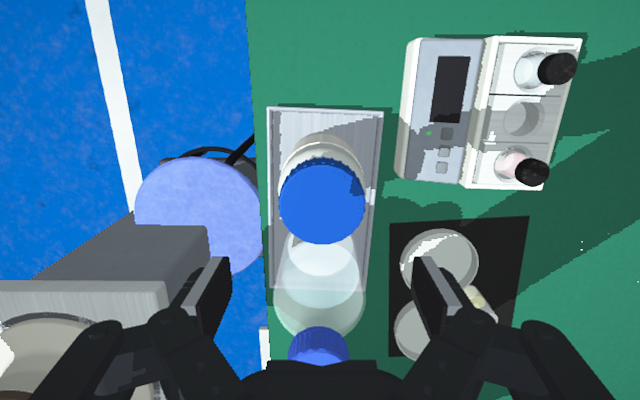

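```bash
python3 - <<'E'
from h import *
import cv2
k=bot.get_calibration('top');w=bot.get_calibration('wrist')
print('dj',pt(k,318.9,186.9,.018).round(4),'db',pt(k,370,183.8,.018).round(4))
print('vial cap top',pt(k,343.5,157.7,.056).round(4))
P=cloud(k,np.load('pics/top10.npy'));W=cloud(w,np.load('pics/wrist10.npy'))
print('heater heights wrist', W[119,522],W[100,500],W[135,540], 'vial a cap',W[68,560],W[172,532])
for z in (.065,): print('well wrist',pt(w,522,119,z).round(4),'top',pt(k,225,164.6,z).round(4))
print('va cap',pt(w,560,68,.098).round(4),'vb',pt(w,534,172,.098).round(4))
im=cv2.imread('pics/wrist10.png');cv2.imwrite('pics/w10c.png',cv2.resize(im[25:200,390:600],None,fx=3.5,fy=3.5,interpolation=cv2.INTER_CUBIC))
E
```

```text
dj [0.5071 0.2111 0.018 ] db [0.5141 0.1125 0.018 ]
vial cap top [0.5562 0.1656 0.056 ]
heater heights wrist [0.55470785 0.38708697 0.04321972] [0.51893329 0.40527311 0.06551823] [0.55976727 0.37562878 0.06550321] vial a cap [0.54154413 0.4294729  0.09733589] [0.53815082 0.35061701 0.09770874]
well wrist [0.5413 0.3894 0.065 ] top [0.5389 0.3851 0.065 ]
va cap [0.5411 0.4294 0.098 ] vb [0.5396 0.3507 0.098 ]
```

View pics/w10c.png

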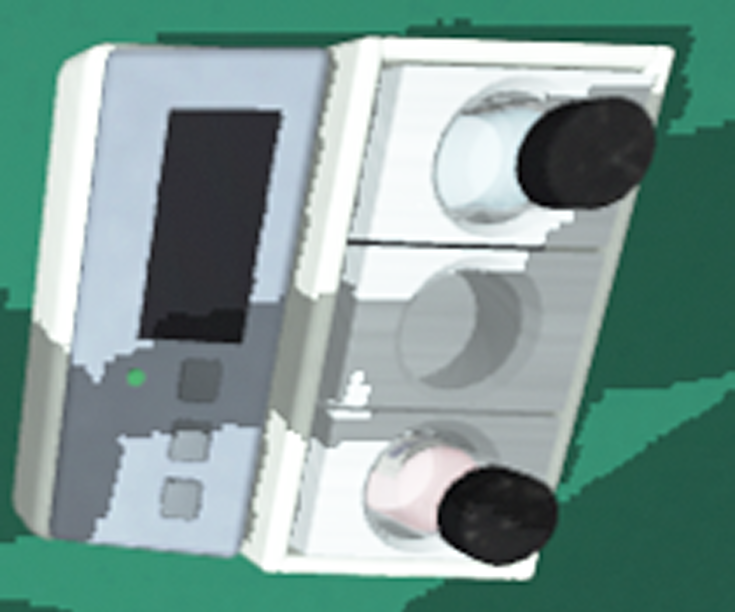

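```bash
python3 - <<'E'
from h import *
a=np.arctan2(.335,.368);e=np.array([np.cos(a),np.sin(a)])
for c in ['top','scene']:
    d=np.load(f'pics/{c}10.npy');P=cloud(bot.get_calibration(c),d)[d>0]
    r=(P[:,:2]-[.368,.335])@e; s=(P[:,:2]-[.368,.335])@np.array([-e[1],e[0]])
    for z in np.arange(.2,.7,.04):
        m=(P[:,2]>z)&(P[:,2]<z+.04)&(abs(r)<.25)&(abs(s)<.13)&(P[:,0]<.6)
        if m.sum()>5: print(c,round(z,2),m.sum(),'radial max',np.percentile(r[m],99).round(3),'lat',s[m].min().round(3),s[m].max().round(3))
E
```

```text
top 0.2 12 radial max 0.028 lat -0.041 -0.035
top 0.24 102 radial max 0.045 lat -0.058 -0.035
top 0.28 104 radial max 0.046 lat -0.057 -0.035
top 0.32 9 radial max 0.042 lat -0.052 -0.045
top 0.48 44 radial max -0.029 lat -0.048 -0.046
top 0.56 71 radial max -0.035 lat -0.051 -0.051
top 0.6 2086 radial max 0.016 lat -0.062 0.048
top 0.64 43145 radial max 0.041 lat -0.062 0.05
top 0.68 8152 radial max 0.023 lat -0.051 0.05
scene 0.2 316 radial max 0.045 lat -0.038 0.043
scene 0.24 948 radial max 0.059 lat -0.054 0.059
scene 0.28 1970 radial max 0.059 lat -0.054 0.059
scene 0.32 1310 radial max 0.044 lat -0.049 0.054
scene 0.36 1470 radial max 0.036 lat -0.015 0.04
scene 0.4 1391 radial max 0.038 lat -0.007 0.043
```

Request:
play_rows:
  targets:
    - {"fingers": 0.3, "x": -0.03, "y": 0.033, "z": 0, "wx": 0, "wy": 0, "wz": 0}
    - {"fingers": 0.3, "x": -0.057, "y": 0.063, "z": 0, "wx": 0, "wy": 0, "wz": 0}
    - {"fingers": 0.3, "x": -0.084, "y": 0.093, "z": 0, "wx": 0, "wy": 0, "wz": 0}
    - {"fingers": 0.3, "x": -0.111, "y": 0.123, "z": 0.01, "wx": 0, "wy": 0, "wz": 0}
    - {"fingers": 0.3, "x": -0.138, "y": 0.153, "z": 0.03, "wx": 0, "wy": 0, "wz": 0}
    - {"fingers": 0.3, "x": -0.16, "y": 0.178, "z": 0.055, "wx": 0, "wy": 0, "wz": 0}
    - {"fingers": 0.3, "x": -0.167, "y": 0.187, "z": 0.08, "wx": 0, "wy": 0, "wz": 0}
    - {"fingers": 0.3, "x": -0.167, "y": 0.187, "z": 0.096, "wx": 0, "wy": 0, "wz": 0}
    - {"fingers": 0.3, "x": -0.167, "y": 0.187, "z": 0.096, "wx": 0, "wy": 0, "wz": 0}
    - {"fingers": 0.3, "x": -0.167, "y": 0.187, "z": 0.096, "wx": 0, "wy": 0, "wz": 0}

```text
time: 14.68
ee_pos: [0.554, 0.1676, 0.1187]
tcp_rot: [-179.7, 0.0, 90.1]
wrist_force: [-0.1, 0.7, 1.2]
opening: 0.0554
```

```bash
python3 - <<'E'
from h import *
import cv2
rows([(.555,.167,.043,90)])
im,d=bot.camera('wrist');cv2.imwrite('pics/w11.png',im);np.save('pics/w11.npy',d)
k=bot.get_calibration('wrist')
r=bot.look_for('vial_c','wrist')[:3];print(r)
for q in r:
    l,t,rr,b=q['extent'];print(pt(k,(l+rr)/2,(t+b)/2,.056))
E
```

```text
now 14.6833 [0.554  0.1676 0.1187] [-1.797e+02  3.000e-02  9.010e+01] F [-0.1  0.7  1.2] open 0.0554
{"x":-0.001,"y":0.001,"z":0.076,"wx":-0.3,"wy":0.0,"wz":0.1}
[{'extent': [308.0, 177.9, 342.3, 234.9], 'confidence': 0.88}]
[0.55640956 0.17508594 0.056     ]
```

View pics/w11.png

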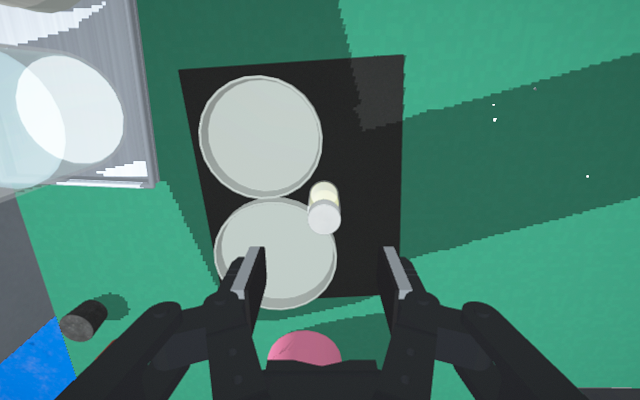

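```bash
python3 - <<'E'
from h import *
k=bot.get_calibration('wrist')
print('vial',pt(k,324,217,.056).round(4),'dj',pt(k,261,137,.018).round(4),'db',pt(k,276,253,.018).round(4))
d=np.load('pics/w11.npy');W=cloud(k,d);print(W[217,324],W[140,270])
E
```

```text
vial [0.5561 0.1674 0.056 ] dj [0.5095 0.215  0.018 ] db [0.5163 0.1179 0.018 ]
[0.5560552  0.16847381 0.05838386] [0.51438457 0.21104995 0.00762687]
```

Request:
play_rows:
  targets:
    - {"fingers": 0.3, "x": -0.0005, "y": 0.002, "z": 0.025, "wx": -0.3, "wy": 0, "wz": 0}
    - {"fingers": 0.3, "x": -0.0005, "y": 0.002, "z": 0.05, "wx": -0.3, "wy": 0, "wz": 0}
    - {"fingers": 0.3, "x": -0.0005, "y": 0.002, "z": 0.068, "wx": -0.3, "wy": 0, "wz": 0}
    - {"fingers": 0.3, "x": -0.0005, "y": 0.002, "z": 0.076, "wx": -0.3, "wy": 0, "wz": 0}
    - {"fingers": 0.3, "x": -0.0005, "y": 0.002, "z": 0.076, "wx": -0.3, "wy": 0, "wz": 0}
    - {"fingers": 0.3, "x": -0.0005, "y": 0.002, "z": 0.076, "wx": -0.3, "wy": 0, "wz": 0}

```text
time: 15.28
ee_pos: [0.5567, 0.1678, 0.0447]
tcp_rot: [179.8, -0.0, 90.2]
wrist_force: [0.5, 0.8, 0.8]
opening: 0.0557
```

```bash
python3 - <<'E'
from h import *
import cv2
rows([])
im,d=bot.camera('wrist');cv2.imwrite('pics/w12.png',im)
im,d=bot.camera('scene');cv2.imwrite('pics/s12.png',im[100:250,230:430].repeat(4,0).repeat(4,1))
E
```

```text
now 15.2833 [0.5567 0.1678 0.0447] [ 1.7981e+02 -2.0000e-02  9.0160e+01] F [0.5 0.8 0.8] open 0.0557
```

View pics/w12.png

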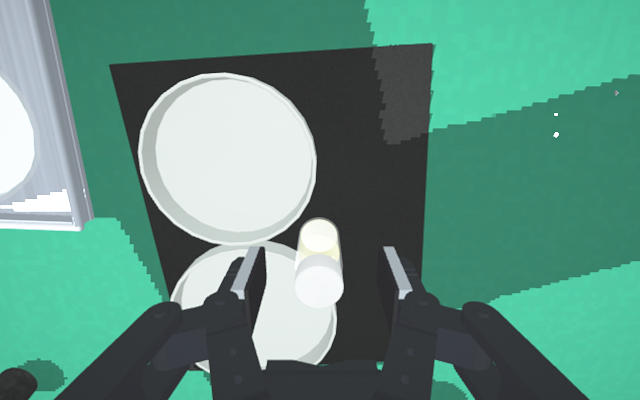

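View pics/s12.png

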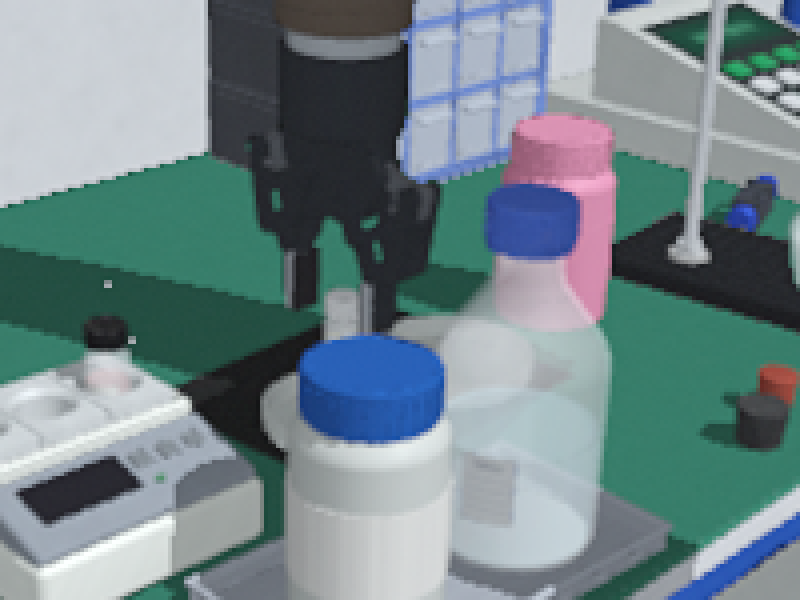

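Request:
play_rows:
  grip_force: 30
  targets:
    - {"fingers": -1, "x": 0, "y": 0, "z": 0, "wx": 0, "wy": 0, "wz": 0}
    - {"fingers": -1, "x": 0, "y": 0, "z": 0, "wx": 0, "wy": 0, "wz": 0}
    - {"fingers": -1, "x": 0, "y": 0, "z": 0, "wx": 0, "wy": 0, "wz": 0}
    - {"fingers": -1, "x": 0, "y": 0, "z": 0, "wx": 0, "wy": 0, "wz": 0}
    - {"fingers": -1, "x": 0, "y": 0, "z": 0, "wx": 0, "wy": 0, "wz": 0}
    - {"fingers": -1, "x": 0, "y": 0, "z": 0, "wx": 0, "wy": 0, "wz": 0}
    - {"fingers": -1, "x": 0, "y": 0, "z": 0, "wx": 0, "wy": 0, "wz": 0}

```text
time: 15.97
ee_pos: [0.5566, 0.1674, 0.044]
tcp_rot: [179.8, -0.0, 90.1]
wrist_force: [-0.6, -0.6, 6.2]
opening: 0.0224
```

Request:
play_rows:
  targets:
    - {"fingers": -1, "x": 0, "y": 0, "z": -0.015, "wx": 0, "wy": 0, "wz": 0}
    - {"fingers": -1, "x": 0, "y": 0, "z": -0.045, "wx": 0, "wy": 0, "wz": 0}
    - {"fingers": -1, "x": 0, "y": 0, "z": -0.08, "wx": 0, "wy": 0, "wz": 0}
    - {"fingers": -1, "x": 0, "y": 0, "z": -0.11, "wx": 0, "wy": 0, "wz": 0}
    - {"fingers": -1, "x": 0, "y": 0, "z": -0.12, "wx": 0, "wy": 0, "wz": 0}
    - {"fingers": -1, "x": 0, "y": 0, "z": -0.12, "wx": 0, "wy": 0, "wz": 0}

```text
time: 16.47
ee_pos: [0.5573, 0.1676, 0.1663]
tcp_rot: [179.6, -0.1, 90.1]
wrist_force: [0.7, 0.7, -0.4]
opening: 0.0226
```

```bash
python3 - <<'E'
from h import *
import cv2
rows([(.541,.33,.165,92.2),(.541,.388,.165,92.2)])
im,d=bot.camera('wrist');cv2.imwrite('pics/w13.png',im)
im,d=bot.camera('top');np.save('pics/t13.npy',d);cv2.imwrite('pics/t13.png',cv2.resize(im[130:240,180:410],None,fx=3.4,fy=3.4,interpolation=cv2.INTER_CUBIC))
E
```

```text
now 16.4667 [0.5573 0.1676 0.1663] [ 1.7962e+02 -8.0000e-02  9.0110e+01] F [ 0.7  0.7 -0.4] open 0.0226
{"x":0.162,"y":-0.016,"z":0.001,"wx":0.4,"wy":-0.1,"wz":-2.1}
{"x":0.220,"y":-0.016,"z":0.002,"wx":0.4,"wy":-0.1,"wz":-2.1}
```

View pics/w13.png

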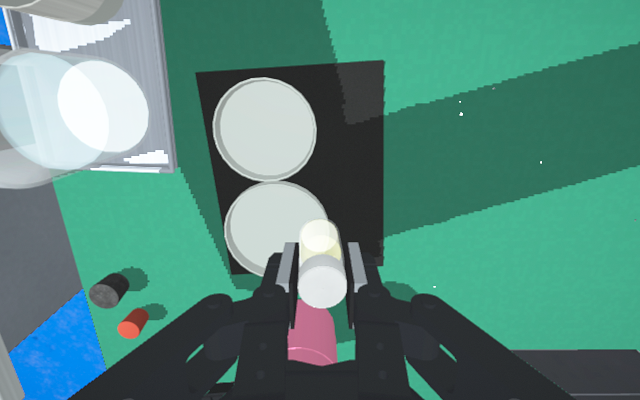

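View pics/t13.png

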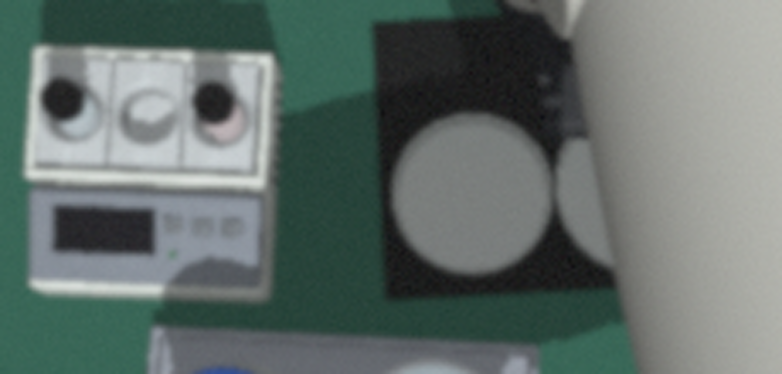

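Request:
play_rows:
  targets:
    - {"fingers": -1, "x": 0.025, "y": -0.003, "z": 0, "wx": 0.4, "wy": 0, "wz": -2.1}
    - {"fingers": -1, "x": 0.055, "y": -0.006, "z": 0, "wx": 0.4, "wy": 0, "wz": -2.1}
    - {"fingers": -1, "x": 0.085, "y": -0.01, "z": 0, "wx": 0.4, "wy": 0, "wz": -2.1}
    - {"fingers": -1, "x": 0.115, "y": -0.013, "z": 0, "wx": 0.4, "wy": 0, "wz": -2.1}
    - {"fingers": -1, "x": 0.135, "y": -0.016, "z": 0, "wx": 0.4, "wy": 0, "wz": -2.1}
    - {"fingers": -1, "x": 0.14, "y": -0.016, "z": 0, "wx": 0.4, "wy": 0, "wz": -2.1}
    - {"fingers": -1, "x": 0.14, "y": -0.016, "z": 0, "wx": 0.4, "wy": 0, "wz": -2.1}
    - {"fingers": -1, "x": 0.14, "y": -0.016, "z": 0, "wx": 0.4, "wy": 0, "wz": -2.1}

```text
time: 17.23
ee_pos: [0.5393, 0.3066, 0.1615]
tcp_rot: [-179.6, 0.1, 92.2]
wrist_force: [0.2, 0.4, 0.2]
opening: 0.0223
```

```bash
python3 - <<'E'
from h import *
import cv2
k=bot.get_calibration('top');print('top well',pt(k,223.8,163.2,.065).round(4))
rows([])
im,d=bot.camera('wrist');np.save('pics/w14.npy',d);cv2.imwrite('pics/w14f.png',im);cv2.imwrite('pics/w14.png',cv2.resize(im[0:300,200:470],None,fx=2,fy=2,interpolation=cv2.INTER_CUBIC))
E
```

```text
top well [0.5416 0.3874 0.065 ]
now 17.2333 [0.5393 0.3066 0.1615] [-1.7958e+02  8.0000e-02  9.2240e+01] F [0.2 0.4 0.2] open 0.0223
```

View pics/w14.png

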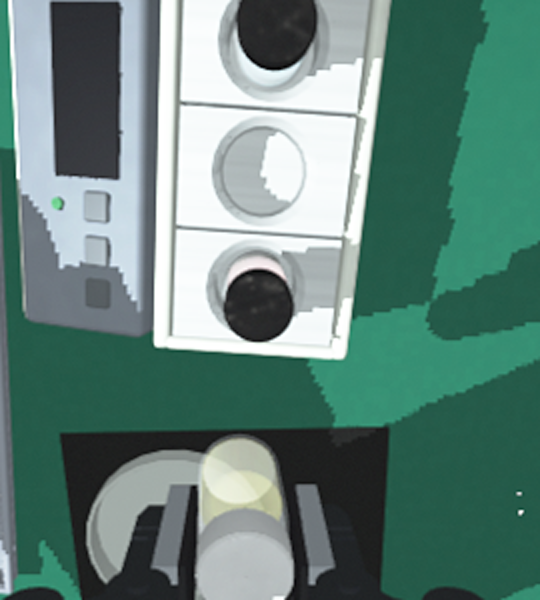

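```bash
python3 - <<'E'
from h import *
k=bot.get_calibration('wrist')
w=pt(k,329.2,85.5,.065);print(w.round(4))
for u,v in [(305.5,85.5),(353,85.5),(329.2,61),(329.2,110.5)]: print(pt(k,u,v,.065).round(4))
W=cloud(k,np.load('pics/w14.npy'));print(W[85,312],W[85,322],'block',W[85,300],'cap',W[283,322], 'vb cap',W[152,329])
for z in(.165,.12,.089): rows([(.5415,.3875,z,88.5)])
E
```

```text
[0.5408 0.389  0.065 ]
[0.5246 0.3884 0.065 ]
[0.557  0.3896 0.065 ]
[0.5401 0.4045 0.065 ]
[0.5415 0.3724 0.065 ]
[0.52828825 0.38869002 0.0434965 ] [0.53575737 0.3889746  0.0436178 ] block [0.5209243  0.38860674 0.06654756] cap [0.53949587 0.30697996 0.17419651] vb cap [0.54187289 0.35006188 0.09857154]
now 17.2833 [0.5396 0.3062 0.162 ] [-1.7962e+02  6.0000e-02  9.2190e+01] F [ 0.4 -1.1 -0.8] open 0.0228
{"x":0.081,"y":0.005,"z":-0.003,"wx":-0.4,"wy":0.1,"wz":3.7}
now 17.2833 [0.5396 0.3062 0.162 ] [-1.7962e+02  6.0000e-02  9.2190e+01] F [ 0.4 -1.1 -0.8] open 0.0228
{"x":0.081,"y":0.005,"z":0.042,"wx":-0.4,"wy":0.1,"wz":3.7}
now 17.2833 [0.5396 0.3062 0.162 ] [-1.7962e+02  6.0000e-02  9.2190e+01] F [ 0.4 -1.1 -0.8] open 0.0228
{"x":0.081,"y":0.006,"z":0.073,"wx":-0.4,"wy":0.1,"wz":3.7}
```

Request:
play_rows:
  targets:
    - {"fingers": -1, "x": 0.02, "y": 0.001, "z": 0, "wx": -0.4, "wy": 0, "wz": 2}
    - {"fingers": -1, "x": 0.045, "y": 0.003, "z": 0, "wx": -0.4, "wy": 0, "wz": 3.7}
    - {"fingers": -1, "x": 0.07, "y": 0.004, "z": 0, "wx": -0.4, "wy": 0, "wz": 3.7}
    - {"fingers": -1, "x": 0.082, "y": 0.0045, "z": 0, "wx": -0.4, "wy": 0, "wz": 3.7}
    - {"fingers": -1, "x": 0.082, "y": 0.0045, "z": 0.01, "wx": -0.4, "wy": 0, "wz": 3.7}
    - {"fingers": -1, "x": 0.082, "y": 0.0045, "z": 0.03, "wx": -0.4, "wy": 0, "wz": 3.7}
    - {"fingers": -1, "x": 0.082, "y": 0.0045, "z": 0.04, "wx": -0.4, "wy": 0, "wz": 3.7}
    - {"fingers": -1, "x": 0.082, "y": 0.0045, "z": 0.04, "wx": -0.4, "wy": 0, "wz": 3.7}
    - {"fingers": -1, "x": 0.082, "y": 0.0045, "z": 0.04, "wx": -0.4, "wy": 0, "wz": 3.7}

```text
time: 18.03
ee_pos: [0.5407, 0.388, 0.1225]
tcp_rot: [180.0, 0.1, 88.5]
wrist_force: [0.2, -0.0, 0.5]
opening: 0.0224
```

```bash
python3 - <<'E'
from h import *
import cv2
rows([(.541,.3885,.087,88.5)])
im,d=bot.camera('wrist');cv2.imwrite('pics/w15.png',im)
im,d=bot.camera('scene');cv2.imwrite('pics/s15.png',im[100:250,180:380].repeat(4,0).repeat(4,1))
E
```

```text
now 18.0333 [0.5407 0.388  0.1225] [1.7998e+02 7.0000e-02 8.8460e+01] F [ 0.2 -0.   0.5] open 0.0224
{"x":0.001,"y":0.000,"z":0.035,"wx":0.0,"wy":0.1,"wz":-0.0}
```

View pics/w15.png

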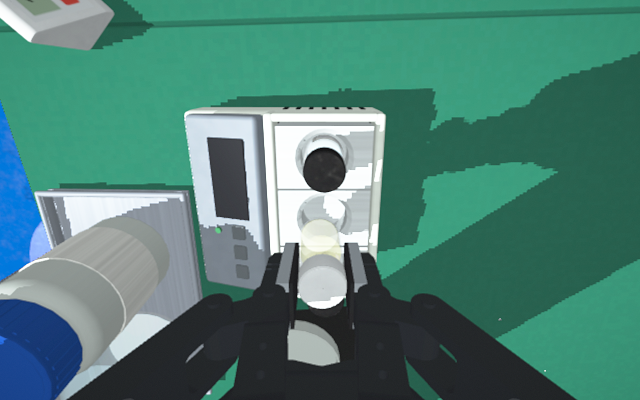

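View pics/s15.png

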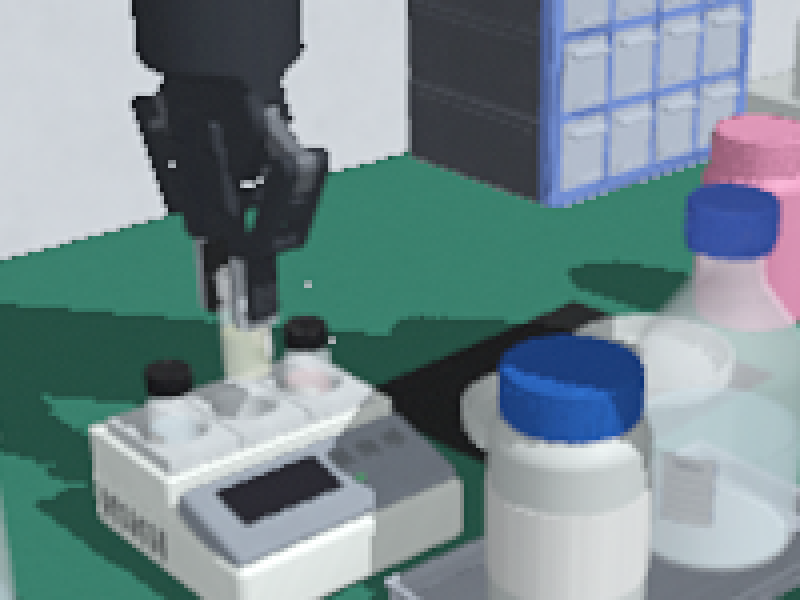

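Request:
play_rows:
  targets:
    - {"fingers": -1, "x": 0.0005, "y": 0, "z": 0.008, "wx": 0, "wy": 0, "wz": 0}
    - {"fingers": -1, "x": 0.0005, "y": 0, "z": 0.015, "wx": 0, "wy": 0, "wz": 0}
    - {"fingers": -1, "x": 0.0005, "y": 0, "z": 0.02, "wx": 0, "wy": 0, "wz": 0}
    - {"fingers": -1, "x": 0.0005, "y": 0, "z": 0.025, "wx": 0, "wy": 0, "wz": 0}
    - {"fingers": -1, "x": 0.0005, "y": 0, "z": 0.03, "wx": 0, "wy": 0, "wz": 0}
    - {"fingers": -1, "x": 0.0005, "y": 0, "z": 0.034, "wx": 0, "wy": 0, "wz": 0}
    - {"fingers": -1, "x": 0.0005, "y": 0, "z": 0.035, "wx": 0, "wy": 0, "wz": 0}
    - {"fingers": -1, "x": 0.0005, "y": 0, "z": 0.035, "wx": 0, "wy": 0, "wz": 0}

```text
time: 18.8
ee_pos: [0.5408, 0.3898, 0.0876]
tcp_rot: [179.9, 0.0, 88.5]
wrist_force: [0.9, 0.8, 0.4]
opening: 0.0225
```

Request:
play_rows:
  targets:
    - {"fingers": -1, "x": 0, "y": 0, "z": 0.001, "wx": 0, "wy": 0, "wz": 0}
    - {"fingers": -1, "x": 0, "y": 0, "z": 0.001, "wx": 0, "wy": 0, "wz": 0}

```text
time: 18.97
ee_pos: [0.5409, 0.3899, 0.0871]
tcp_rot: [179.9, 0.0, 88.5]
wrist_force: [0.1, 0.5, -0.9]
opening: 0.0229
```

Request:
play_rows:
  targets:
    - {"fingers": -1, "x": 0, "y": 0, "z": 0.001, "wx": 0, "wy": 0, "wz": 0}
    - {"fingers": -1, "x": 0, "y": 0, "z": 0.001, "wx": 0, "wy": 0, "wz": 0}

```text
time: 19.13
ee_pos: [0.5409, 0.3899, 0.086]
tcp_rot: [179.9, 0.0, 88.5]
wrist_force: [0.9, 0.5, -0.5]
opening: 0.0226
```

```bash
python3 - <<'E'
from h import *
import cv2
rows([])
im,d=bot.camera('scene');cv2.imwrite('pics/s16.png',im[100:250,180:380].repeat(4,0).repeat(4,1))
E
```

```text
now 19.1333 [0.5409 0.3899 0.086 ] [179.9    0.    88.52] F [ 0.9  0.5 -0.5] open 0.0226
```

View pics/s16.png

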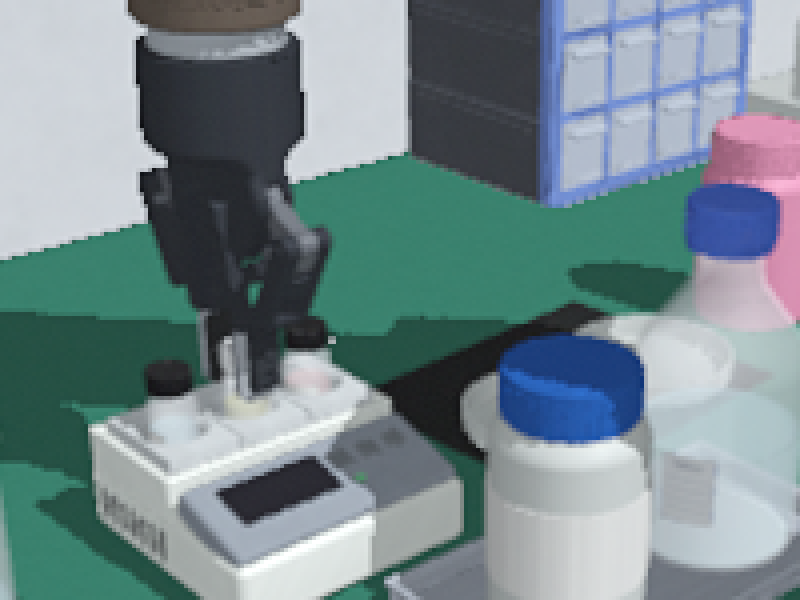

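Request:
play_rows:
  targets:
    - {"fingers": -1, "x": 0, "y": 0, "z": 0.001, "wx": 0, "wy": 0, "wz": 0}
    - {"fingers": -1, "x": 0, "y": 0, "z": 0.0015, "wx": 0, "wy": 0, "wz": 0}
    - {"fingers": -1, "x": 0, "y": 0, "z": 0.0015, "wx": 0, "wy": 0, "wz": 0}

```text
time: 19.43
ee_pos: [0.541, 0.39, 0.0851]
tcp_rot: [179.9, -0.0, 88.5]
wrist_force: [-1.4, 0.2, 3.3]
opening: 0.0224
```

Request:
play_rows:
  targets:
    - {"fingers": 0.1, "x": 0, "y": 0, "z": 0, "wx": 0, "wy": 0, "wz": 0}
    - {"fingers": 0.1, "x": 0, "y": 0, "z": 0, "wx": 0, "wy": 0, "wz": 0}
    - {"fingers": 0.1, "x": 0, "y": 0, "z": 0, "wx": 0, "wy": 0, "wz": 0}
    - {"fingers": 0.1, "x": 0, "y": 0, "z": 0, "wx": 0, "wy": 0, "wz": 0}
    - {"fingers": 0.1, "x": 0, "y": 0, "z": -0.02, "wx": 0, "wy": 0, "wz": 0}
    - {"fingers": 0.1, "x": 0, "y": 0, "z": -0.05, "wx": 0, "wy": 0, "wz": 0}
    - {"fingers": 1, "x": 0, "y": 0, "z": -0.08, "wx": 0, "wy": 0, "wz": 0}
    - {"fingers": 1, "x": 0, "y": 0, "z": -0.11, "wx": 0, "wy": 0, "wz": 0}
    - {"fingers": 1, "x": -0.02, "y": -0.02, "z": -0.14, "wx": 0, "wy": 0, "wz": 0}
    - {"fingers": 1, "x": -0.05, "y": -0.05, "z": -0.155, "wx": 0, "wy": 0, "wz": 0}
    - {"fingers": 1, "x": -0.08, "y": -0.08, "z": -0.155, "wx": 0, "wy": 0, "wz": 0}
    - {"fingers": 1, "x": -0.08, "y": -0.08, "z": -0.155, "wx": 0, "wy": 0, "wz": 0}

```text
time: 20.43
ee_pos: [0.4545, 0.3083, 0.2406]
tcp_rot: [180.0, 0.1, 88.5]
wrist_force: [0.4, -0.3, 0.3]
opening: 0.0855
```

```bash
python3 - <<'E'
from h import *
import cv2
rows([])
im,d=bot.camera('wrist');cv2.imwrite('pics/w17.png',im);W=cloud(bot.get_calibration('wrist'),d);np.save('pics/W17.npy',W)
im,d=bot.camera('scene');cv2.imwrite('pics/s17.png',im[100:250,180:380].repeat(4,0).repeat(4,1))
m=(abs(W[...,0]-.541)<.03)&(abs(W[...,1]-.389)<.06)&(W[...,2]>.085);
for y0 in (.349,.389,.429):
    q=W[m&(abs(W[...,1]-y0)<.018)]; print(y0,len(q),np.median(q,0).round(4) if len(q) else '',np.percentile(q[:,2],95) if len(q) else '')
E
```

```text
now 20.4333 [0.4545 0.3083 0.2406] [1.7996e+02 6.0000e-02 8.8490e+01] F [ 0.4 -0.3  0.3] open 0.0855
0.349 607 [0.5423 0.3517 0.0975] 0.0986830443261398
0.389 687 [0.54   0.3903 0.0975] 0.0987058545168934
0.429 803 [0.5435 0.4303 0.0975] 0.09886593550166542
```

View pics/w17.png

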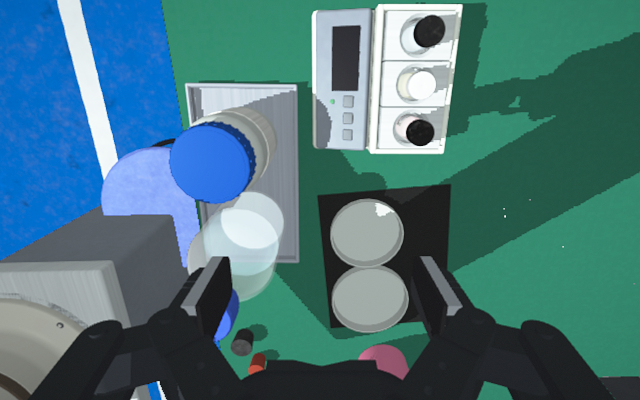

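View pics/s17.png

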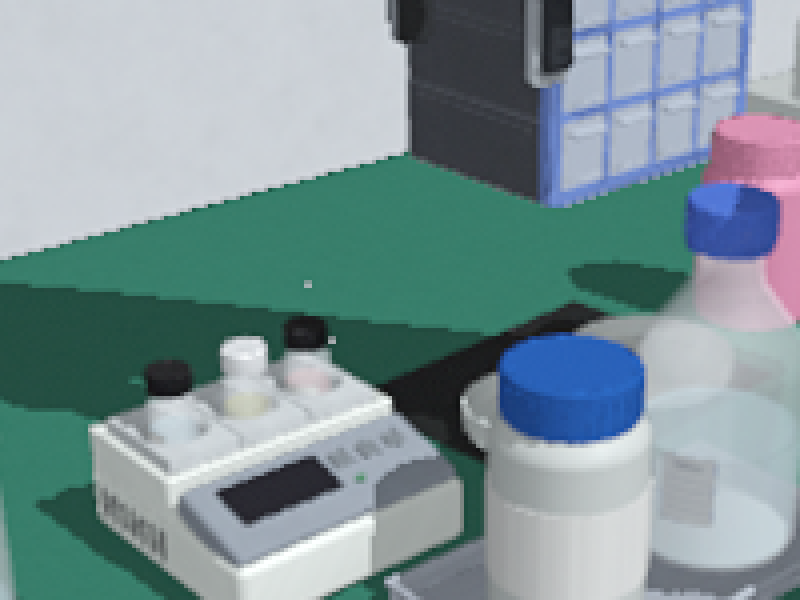

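```bash
python3 - <<'E'
from h import *
import cv2
k=bot.get_calibration('wrist');im=cv2.imread('pics/w17.png')
print('dj',pt(k,367,231,.018).round(4),'db',pt(k,370,298,.018).round(4))
cv2.imwrite('pics/w17c.png',cv2.resize(im[170:350,300:470],None,fx=4,fy=3.3,interpolation=cv2.INTER_CUBIC)[:600])
rows([(.3641,.2337,.24,90),(.3641,.2337,.1775,90)])
E
```

```text
dj [0.5122 0.2212 0.018 ] db [0.5183 0.1221 0.018 ]
now 20.5333 [0.4578 0.3111 0.2405] [ 1.7982e+02 -6.0000e-02  8.8490e+01] F [ 0.   0.5 -0.1] open 0.0856
{"x":-0.080,"y":-0.092,"z":0.000,"wx":0.2,"wy":-0.1,"wz":-1.5}
{"x":-0.080,"y":-0.092,"z":0.063,"wx":0.2,"wy":-0.1,"wz":-1.5}
```

View pics/w17c.png

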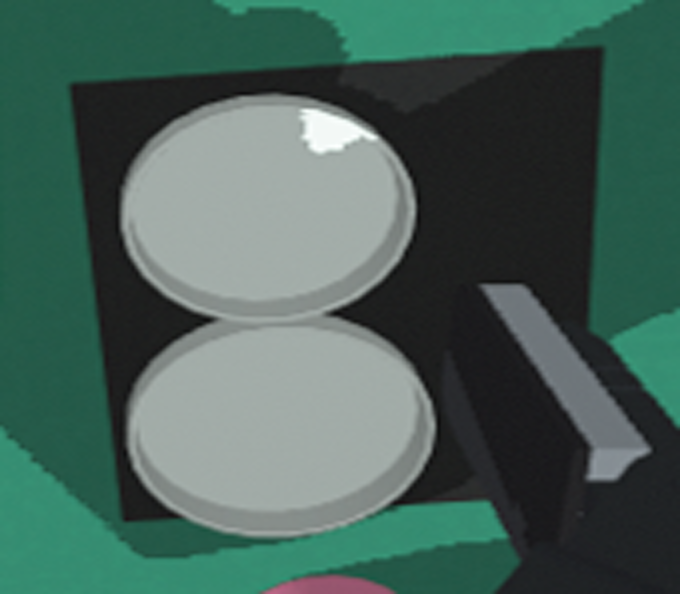

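Request:
play_rows:
  targets:
    - {"fingers": 1, "x": -0.03, "y": -0.035, "z": 0, "wx": 0.2, "wy": 0, "wz": -1.5}
    - {"fingers": 1, "x": -0.057, "y": -0.065, "z": 0, "wx": 0.2, "wy": 0, "wz": -1.5}
    - {"fingers": 1, "x": -0.08, "y": -0.092, "z": 0, "wx": 0.2, "wy": 0, "wz": -1.5}
    - {"fingers": 1, "x": -0.08, "y": -0.092, "z": 0, "wx": 0.2, "wy": 0, "wz": -1.5}
    - {"fingers": 1, "x": -0.08, "y": -0.092, "z": 0, "wx": 0.2, "wy": 0, "wz": -1.5}
    - {"fingers": 1, "x": -0.08, "y": -0.092, "z": 0, "wx": 0.2, "wy": 0, "wz": -1.5}
    - {"fingers": 1, "x": -0.08, "y": -0.092, "z": 0, "wx": 0.2, "wy": 0, "wz": -1.5}

```text
time: 21.12
ee_pos: [0.3657, 0.2353, 0.2391]
tcp_rot: [-179.9, 0.0, 90.0]
wrist_force: [0.7, 0.6, 0.6]
opening: 0.0857
```

```bash
python3 - <<'E'
from h import *
import cv2
rows([(.3641,.2337,.1775,90)])
k=bot.get_calibration('wrist');im,d=bot.camera('wrist');cv2.imwrite('pics/w18.png',im)
hsv=cv2.cvtColor(im,cv2.COLOR_BGR2HSV)
for n in ['dish_500','dish_jar']:
    for r in bot.outline_of(n,'wrist')[:2]:
        v,u=np.nonzero(r['region']);
        q=np.array([pt(k,a,b,.018)[:2] for a,b in zip(u[::7],v[::7])],dtype=np.float32)
        (c,rad)=cv2.minEnclosingCircle(q);print(n,round(r['confidence'],2),r['extent'],np.round(c,4),round(rad,4))
c=bot.camera('top')[0];k=bot.get_calibration('top')
for n in ['dish_500','dish_jar']:
    for r in bot.outline_of(n,'top')[:2]:
        v,u=np.nonzero(r['region']);
        q=np.array([pt(k,a,b,.018)[:2] for a,b in zip(u,v)],dtype=np.float32)
        (c,rad)=cv2.minEnclosingCircle(q);print('top',n,round(r['confidence'],2),r['extent'],np.round(c,4),round(rad,4))
E
```

```text
now 21.1167 [0.3657 0.2353 0.2391] [-179.89    0.     90.03] F [0.7 0.6 0.6] open 0.0857
{"x":-0.002,"y":-0.001,"z":0.062,"wx":-0.1,"wy":0.0,"wz":0.0}
dish_500 0.59 [397.5, 216.8, 478.6, 280.6] [0.5137 0.1171] 0.0537
dish_jar 0.62 [402.9, 140.3, 483.4, 217.0] [0.507  0.2136] 0.0476
top dish_500 0.9 [355.4, 157.8, 396.6, 206.1] [0.515  0.1127] 0.0515
```

View pics/w18.png

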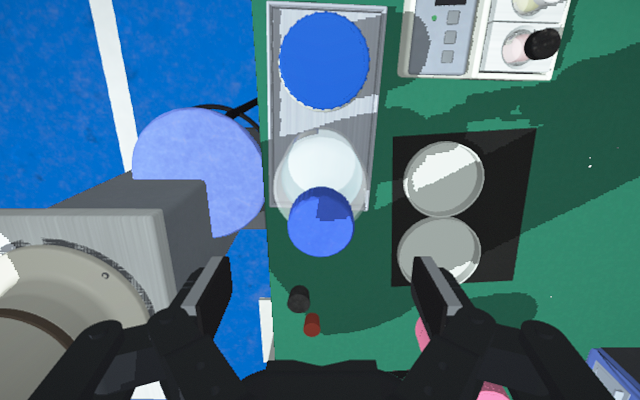

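Request:
play_rows:
  targets:
    - {"fingers": 1, "x": -0.002, "y": -0.0015, "z": 0.02, "wx": 0, "wy": 0, "wz": 0}
    - {"fingers": 1, "x": -0.002, "y": -0.0015, "z": 0.045, "wx": 0, "wy": 0, "wz": 0}
    - {"fingers": 1, "x": -0.002, "y": -0.0015, "z": 0.058, "wx": 0, "wy": 0, "wz": 0}
    - {"fingers": 1, "x": -0.002, "y": -0.0015, "z": 0.062, "wx": 0, "wy": 0, "wz": 0}
    - {"fingers": 1, "x": -0.002, "y": -0.0015, "z": 0.062, "wx": 0, "wy": 0, "wz": 0}
    - {"fingers": 1, "x": -0.002, "y": -0.0015, "z": 0.062, "wx": 0, "wy": 0, "wz": 0}

```text
time: 21.92
ee_pos: [0.3631, 0.2325, 0.178]
tcp_rot: [-179.9, -0.0, 90.0]
wrist_force: [-0.1, 0.0, 0.6]
opening: 0.0856
```

Request:
play_rows:
  grip_force: 60
  targets:
    - {"fingers": -1, "x": 0, "y": 0, "z": 0, "wx": 0, "wy": 0, "wz": 0}
    - {"fingers": -1, "x": 0, "y": 0, "z": 0, "wx": 0, "wy": 0, "wz": 0}
    - {"fingers": -1, "x": 0, "y": 0, "z": 0, "wx": 0, "wy": 0, "wz": 0}
    - {"fingers": -1, "x": 0, "y": 0, "z": 0, "wx": 0, "wy": 0, "wz": 0}
    - {"fingers": -1, "x": 0, "y": 0, "z": 0, "wx": 0, "wy": 0, "wz": 0}
    - {"fingers": -1, "x": 0, "y": 0, "z": 0, "wx": 0, "wy": 0, "wz": 0}
    - {"fingers": -1, "x": 0, "y": 0, "z": 0, "wx": 0, "wy": 0, "wz": 0}

```text
time: 22.5
ee_pos: [0.3635, 0.2326, 0.1784]
tcp_rot: [180.0, -0.1, 90.0]
wrist_force: [0.7, -0.1, 6.2]
opening: 0.0419
```

Request:
play_rows:
  targets:
    - {"fingers": -1, "x": 0, "y": 0, "z": -0.01, "wx": 0, "wy": 0, "wz": 0}
    - {"fingers": -1, "x": 0, "y": 0, "z": -0.03, "wx": 0, "wy": 0, "wz": 0}
    - {"fingers": -1, "x": 0, "y": 0, "z": -0.048, "wx": 0, "wy": 0, "wz": 0}
    - {"fingers": -1, "x": 0, "y": 0, "z": -0.05, "wx": 0, "wy": 0, "wz": 0}
    - {"fingers": -1, "x": 0, "y": 0, "z": -0.05, "wx": 0, "wy": 0, "wz": 0}
    - {"fingers": -1, "x": 0, "y": 0, "z": -0.05, "wx": 0, "wy": 0, "wz": 0}

```text
time: 23.0
ee_pos: [0.3629, 0.2323, 0.2264]
tcp_rot: [-179.8, 0.0, 90.0]
wrist_force: [0.0, -0.4, -4.8]
opening: 0.0416
```

```bash
python3 - <<'E'
from h import *
import cv2
rows([(.514,.1135,.2275,90),(.514,.1135,.1805,90)])
im,d=bot.camera('scene');cv2.imwrite('pics/s19.png',im[80:280,180:430].repeat(3,0).repeat(3,1))
E
```

```text
now 23.0 [0.3629 0.2323 0.2264] [-1.7985e+02  4.0000e-02  9.0020e+01] F [ 0.  -0.4 -4.8] open 0.0416
{"x":-0.119,"y":0.151,"z":-0.001,"wx":-0.2,"wy":0.0,"wz":0.0}
{"x":-0.119,"y":0.151,"z":0.046,"wx":-0.2,"wy":0.0,"wz":0.0}
```

View pics/s19.png

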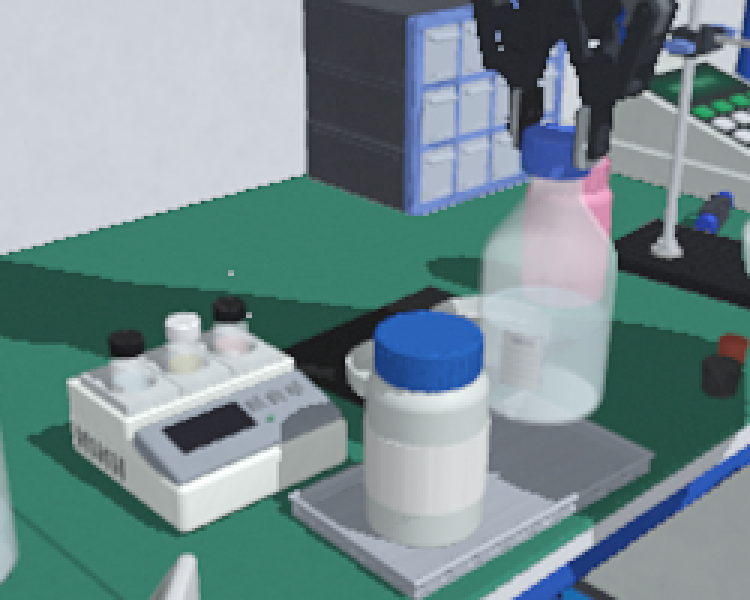

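Request:
play_rows:
  targets:
    - {"fingers": -1, "x": -0.012, "y": 0.015, "z": 0, "wx": 0, "wy": 0, "wz": 0}
    - {"fingers": -1, "x": -0.032, "y": 0.04, "z": 0, "wx": 0, "wy": 0, "wz": 0}
    - {"fingers": -1, "x": -0.052, "y": 0.065, "z": 0, "wx": 0, "wy": 0, "wz": 0}
    - {"fingers": -1, "x": -0.072, "y": 0.09, "z": 0, "wx": 0, "wy": 0, "wz": 0}
    - {"fingers": -1, "x": -0.092, "y": 0.115, "z": 0, "wx": 0, "wy": 0, "wz": 0}
    - {"fingers": -1, "x": -0.11, "y": 0.138, "z": 0, "wx": 0, "wy": 0, "wz": 0}
    - {"fingers": -1, "x": -0.119, "y": 0.151, "z": 0, "wx": 0, "wy": 0, "wz": 0}
    - {"fingers": -1, "x": -0.119, "y": 0.151, "z": 0, "wx": 0, "wy": 0, "wz": 0}
    - {"fingers": -1, "x": -0.119, "y": 0.151, "z": 0.01, "wx": 0, "wy": 0, "wz": 0}
    - {"fingers": -1, "x": -0.119, "y": 0.151, "z": 0.02, "wx": 0, "wy": 0, "wz": 0}
    - {"fingers": -1, "x": -0.119, "y": 0.151, "z": 0.02, "wx": 0, "wy": 0, "wz": 0}
    - {"fingers": -1, "x": -0.119, "y": 0.151, "z": 0.02, "wx": 0, "wy": 0, "wz": 0}

```text
time: 24.05
ee_pos: [0.5129, 0.1138, 0.2058]
tcp_rot: [-179.8, 0.0, 90.1]
wrist_force: [0.1, 0.5, -4.1]
opening: 0.0415
```

```bash
python3 - <<'E'
from h import *
import cv2
rows([(.514,.113,.1810,90)])
im,d=bot.camera('scene');cv2.imwrite('pics/s20.png',im[80:230,230:430].repeat(4,0).repeat(4,1))
im,d=bot.camera('wrist');cv2.imwrite('pics/w20.png',im)
E
```

```text
now 24.05 [0.5129 0.1138 0.2058] [-1.7978e+02  2.0000e-02  9.0080e+01] F [ 0.1  0.5 -4.1] open 0.0415
{"x":-0.001,"y":0.001,"z":0.025,"wx":-0.2,"wy":0.0,"wz":0.1}
```

View pics/s20.png

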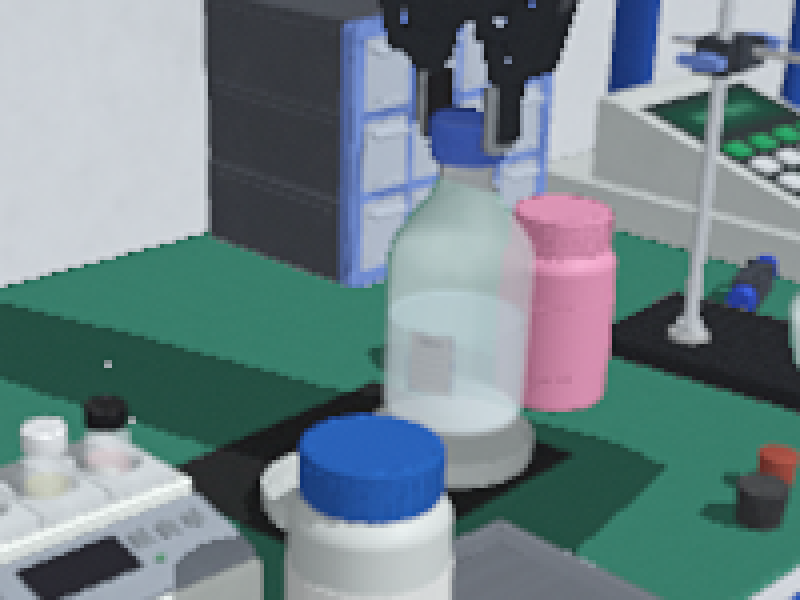

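View pics/w20.png

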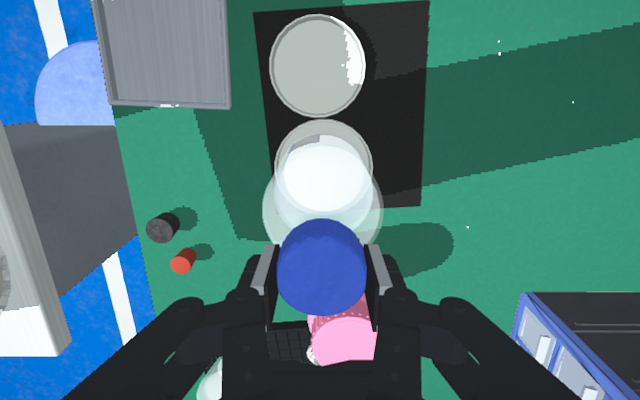

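Request:
play_rows:
  targets:
    - {"fingers": -1, "x": -0.0005, "y": 0.001, "z": 0.008, "wx": 0, "wy": 0, "wz": 0}
    - {"fingers": -1, "x": -0.0005, "y": 0.001, "z": 0.015, "wx": 0, "wy": 0, "wz": 0}
    - {"fingers": -1, "x": -0.0005, "y": 0.001, "z": 0.02, "wx": 0, "wy": 0, "wz": 0}
    - {"fingers": -1, "x": -0.0005, "y": 0.001, "z": 0.024, "wx": 0, "wy": 0, "wz": 0}
    - {"fingers": -1, "x": -0.0005, "y": 0.001, "z": 0.024, "wx": 0, "wy": 0, "wz": 0}
    - {"fingers": -1, "x": -0.0005, "y": 0.001, "z": 0.024, "wx": 0, "wy": 0, "wz": 0}

```text
time: 24.65
ee_pos: [0.5149, 0.1129, 0.1827]
tcp_rot: [-179.9, 0.0, 90.0]
wrist_force: [-0.1, 0.9, -4.6]
opening: 0.0415
```

Request:
play_rows:
  targets:
    - {"fingers": -1, "x": 0, "y": 0, "z": 0.001, "wx": 0, "wy": 0, "wz": 0}
    - {"fingers": -1, "x": 0, "y": 0, "z": 0.001, "wx": 0, "wy": 0, "wz": 0}

```text
time: 24.82
ee_pos: [0.5151, 0.1129, 0.1822]
tcp_rot: [-179.9, -0.0, 90.0]
wrist_force: [0.2, -0.1, -5.1]
opening: 0.0416
```

```bash
python3 - <<'E'
from h import *
import cv2
im,d=bot.camera('scene');cv2.imwrite('pics/s21.png',im[80:230,230:430].repeat(4,0).repeat(4,1))
rows([])
E
```

```text
now 24.8667 [0.5151 0.1129 0.1822] [-179.92   -0.     90.01] F [ 0.  -0.3 -4.8] open 0.0417
```

View pics/s21.png

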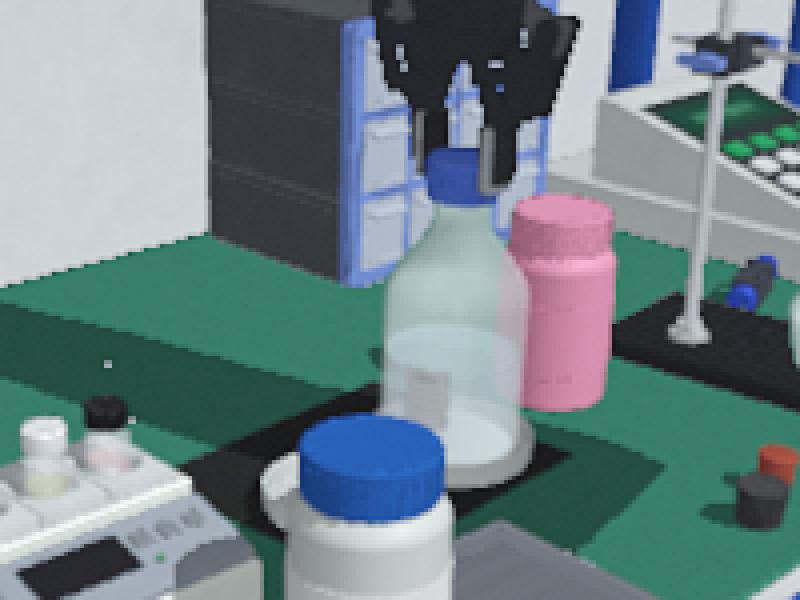

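Request:
play_rows:
  targets:
    - {"fingers": -1, "x": 0, "y": 0, "z": 0.001, "wx": 0, "wy": 0, "wz": 0}
    - {"fingers": -1, "x": 0, "y": 0, "z": 0.0015, "wx": 0, "wy": 0, "wz": 0}
    - {"fingers": -1, "x": 0, "y": 0, "z": 0.0015, "wx": 0, "wy": 0, "wz": 0}

```text
time: 25.12
ee_pos: [0.5151, 0.1129, 0.1806]
tcp_rot: [-179.9, -0.0, 90.0]
wrist_force: [0.3, -0.6, -5.1]
opening: 0.0417
```

Request:
play_rows:
  targets:
    - {"fingers": -1, "x": 0, "y": 0, "z": 0.0005, "wx": 0, "wy": 0, "wz": 0}
    - {"fingers": -1, "x": 0, "y": 0, "z": 0.0005, "wx": 0, "wy": 0, "wz": 0}

```text
time: 25.28
ee_pos: [0.5152, 0.113, 0.1805]
tcp_rot: [-179.9, -0.0, 90.0]
wrist_force: [-0.6, 0.3, -0.3]
opening: 0.0415
```

Contact. Release and rise.

Request:
play_rows:
  targets:
    - {"fingers": 1, "x": 0, "y": 0, "z": 0, "wx": 0, "wy": 0, "wz": 0}
    - {"fingers": 1, "x": 0, "y": 0, "z": 0, "wx": 0, "wy": 0, "wz": 0}
    - {"fingers": 1, "x": 0, "y": 0, "z": 0, "wx": 0, "wy": 0, "wz": 0}
    - {"fingers": 1, "x": 0, "y": 0, "z": 0, "wx": 0, "wy": 0, "wz": 0}
    - {"fingers": 1, "x": 0, "y": 0, "z": 0, "wx": 0, "wy": 0, "wz": 0}
    - {"fingers": 1, "x": 0, "y": 0, "z": -0.025, "wx": 0, "wy": 0, "wz": 0}
    - {"fingers": 1, "x": 0, "y": 0, "z": -0.05, "wx": 0, "wy": 0, "wz": 0}
    - {"fingers": 1, "x": 0, "y": 0, "z": -0.06, "wx": 0, "wy": 0, "wz": 0}
    - {"fingers": 1, "x": 0.035, "y": -0.025, "z": -0.06, "wx": 0, "wy": 0, "wz": 0}
    - {"fingers": 1, "x": 0.07, "y": -0.047, "z": -0.06, "wx": 0, "wy": 0, "wz": 0}
    - {"fingers": 1, "x": 0.105, "y": -0.07, "z": -0.06, "wx": 0, "wy": 0, "wz": 0}
    - {"fingers": 1, "x": 0.14, "y": -0.094, "z": -0.06, "wx": 0, "wy": 0, "wz": 0}
    - {"fingers": 1, "x": 0.175, "y": -0.117, "z": -0.06, "wx": 0, "wy": 0, "wz": 0}
    - {"fingers": 1, "x": 0.21, "y": -0.14, "z": -0.06, "wx": 0, "wy": 0, "wz": 0}
    - {"fingers": 1, "x": 0.221, "y": -0.1475, "z": -0.06, "wx": 0, "wy": 0, "wz": 0}
    - {"fingers": 1, "x": 0.221, "y": -0.1475, "z": -0.06, "wx": 0, "wy": 0, "wz": 0}
    - {"fingers": 1, "x": 0.221, "y": -0.1475, "z": -0.06, "wx": 0, "wy": 0, "wz": 0}

```text
time: 26.7
ee_pos: [0.367, 0.3345, 0.24]
tcp_rot: [-179.9, 0.0, 90.2]
wrist_force: [0.9, -0.5, -0.3]
opening: 0.0855
```

```bash
python3 - <<'E'
from h import *
import cv2
rows([(.3677,.3345,.1155,90)])
im,d=bot.camera('scene');cv2.imwrite('pics/s22.png',im[80:280,180:430].repeat(3,0).repeat(3,1))
im,d=bot.camera('wrist');cv2.imwrite('pics/w22.png',im)
rows([])
E
```

```text
now 26.7 [0.367  0.3345 0.24  ] [-1.799e+02  2.000e-02  9.015e+01] F [ 0.9 -0.5 -0.3] open 0.0855
{"x":0.000,"y":0.001,"z":0.124,"wx":-0.1,"wy":0.0,"wz":0.2}
now 26.8 [0.3679 0.3334 0.2401] [-1.799e+02  2.000e-02  9.000e+01] F [ 0.1 -0.3 -0.8] open 0.0854
```

View pics/s22.png

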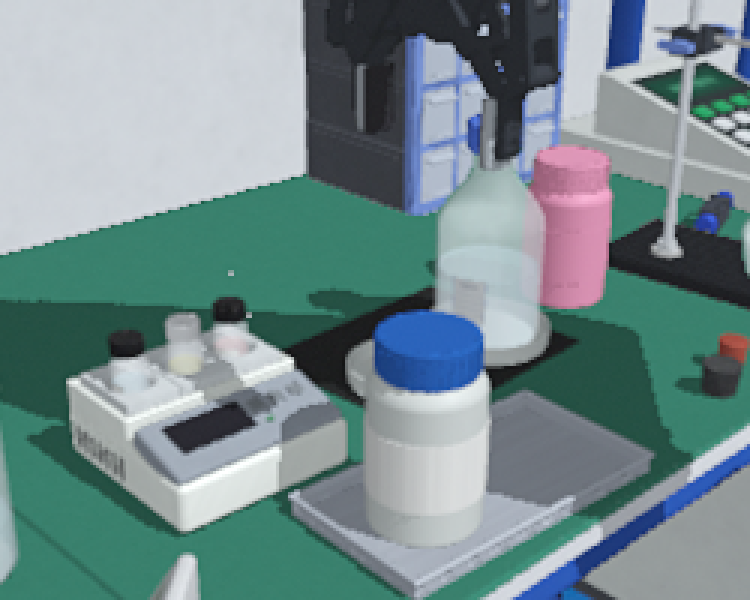

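View pics/w22.png

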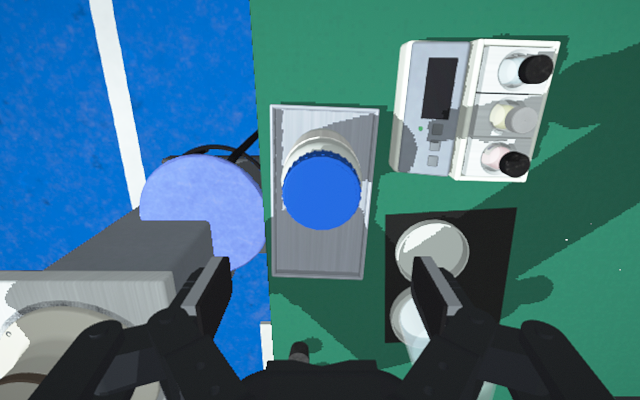

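Bottle stands in its dish; the jar is centred between the fingers (cap at 321,190). Grip the jar.

Request:
play_rows:
  targets:
    - {"fingers": 1, "x": 0.001, "y": 0, "z": 0.03, "wx": 0, "wy": 0, "wz": 0}
    - {"fingers": 1, "x": 0.001, "y": 0, "z": 0.06, "wx": 0, "wy": 0, "wz": 0}
    - {"fingers": 1, "x": 0.001, "y": 0, "z": 0.09, "wx": 0, "wy": 0, "wz": 0}
    - {"fingers": 1, "x": 0.001, "y": 0, "z": 0.113, "wx": 0, "wy": 0, "wz": 0}
    - {"fingers": 1, "x": 0.001, "y": 0, "z": 0.122, "wx": 0, "wy": 0, "wz": 0}
    - {"fingers": 1, "x": 0.001, "y": 0, "z": 0.124, "wx": 0, "wy": 0, "wz": 0}
    - {"fingers": 1, "x": 0.001, "y": 0, "z": 0.124, "wx": 0, "wy": 0, "wz": 0}
    - {"fingers": 1, "x": 0.001, "y": 0, "z": 0.124, "wx": 0, "wy": 0, "wz": 0}

```text
time: 27.47
ee_pos: [0.3682, 0.335, 0.1179]
tcp_rot: [-180.0, -0.1, 90.0]
wrist_force: [0.2, -0.2, 0.2]
opening: 0.0856
```

Request:
play_rows:
  grip_force: 60
  targets:
    - {"fingers": -1, "x": 0, "y": 0, "z": 0, "wx": 0, "wy": 0, "wz": 0}
    - {"fingers": -1, "x": 0, "y": 0, "z": 0, "wx": 0, "wy": 0, "wz": 0}
    - {"fingers": -1, "x": 0, "y": 0, "z": 0, "wx": 0, "wy": 0, "wz": 0}
    - {"fingers": -1, "x": 0, "y": 0, "z": 0, "wx": 0, "wy": 0, "wz": 0}
    - {"fingers": -1, "x": 0, "y": 0, "z": 0, "wx": 0, "wy": 0, "wz": 0}
    - {"fingers": -1, "x": 0, "y": 0, "z": 0, "wx": 0, "wy": 0, "wz": 0}

```text
time: 27.97
ee_pos: [0.3677, 0.3355, 0.1181]
tcp_rot: [180.0, -0.1, 90.0]
wrist_force: [-1.8, -1.5, 7.1]
opening: 0.0622
```

Request:
play_rows:
  targets:
    - {"fingers": -1, "x": 0, "y": 0, "z": -0.015, "wx": 0, "wy": 0, "wz": 0}
    - {"fingers": -1, "x": 0, "y": 0, "z": -0.04, "wx": 0, "wy": 0, "wz": 0}
    - {"fingers": -1, "x": 0, "y": 0, "z": -0.065, "wx": 0, "wy": 0, "wz": 0}
    - {"fingers": -1, "x": 0, "y": 0, "z": -0.085, "wx": 0, "wy": 0, "wz": 0}
    - {"fingers": -1, "x": 0, "y": 0, "z": -0.085, "wx": 0, "wy": 0, "wz": 0}
    - {"fingers": -1, "x": 0, "y": 0, "z": -0.085, "wx": 0, "wy": 0, "wz": 0}

```text
time: 28.47
ee_pos: [0.3679, 0.3353, 0.202]
tcp_rot: [-180.0, -0.1, 90.0]
wrist_force: [-0.4, -0.6, -3.3]
opening: 0.0621
```

```bash
python3 - <<'E'
from h import *
import cv2
rows([(.47,.30,.20,90),(.5075,.2115,.20,90),(.5075,.2115,.14,90)])
im,d=bot.camera('scene');cv2.imwrite('pics/s23.png',im[80:280,180:430].repeat(3,0).repeat(3,1))
k=bot.get_calibration('top');im,d=bot.camera('top');cv2.imwrite('pics/t23.png',cv2.resize(im[130:240,180:480],None,fx=2.6,fy=2.6,interpolation=cv2.INTER_CUBIC))
E
```

```text
now 28.4667 [0.3679 0.3353 0.202 ] [-1.7999e+02 -7.0000e-02  9.0020e+01] F [-0.4 -0.6 -3.3] open 0.0621
{"x":-0.035,"y":0.102,"z":0.002,"wx":-0.0,"wy":-0.1,"wz":0.0}
{"x":-0.124,"y":0.140,"z":0.002,"wx":-0.0,"wy":-0.1,"wz":0.0}
{"x":-0.124,"y":0.140,"z":0.062,"wx":-0.0,"wy":-0.1,"wz":0.0}
```

View pics/s23.png

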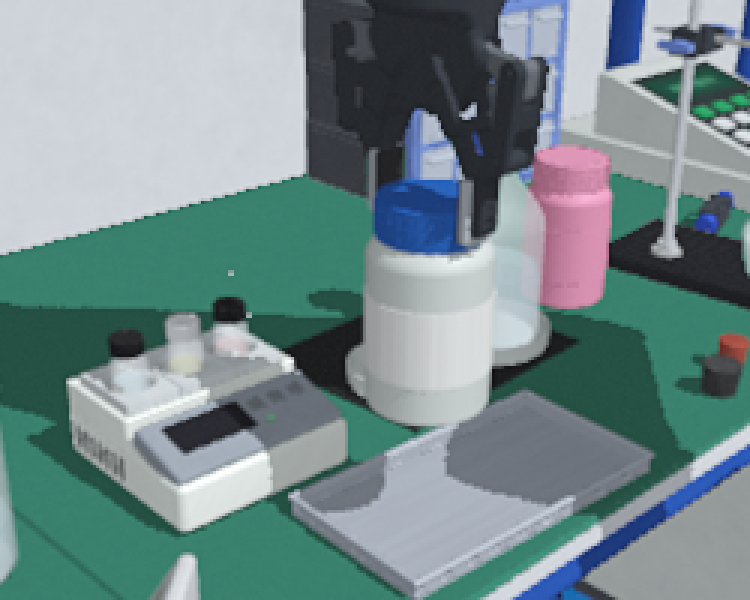

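View pics/t23.png

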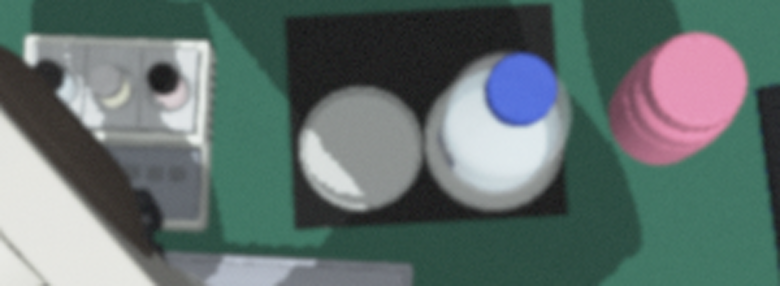

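Request:
play_rows:
  targets:
    - {"fingers": -1, "x": -0.005, "y": 0.015, "z": 0, "wx": 0, "wy": 0, "wz": 0}
    - {"fingers": -1, "x": -0.013, "y": 0.04, "z": 0, "wx": 0, "wy": 0, "wz": 0}
    - {"fingers": -1, "x": -0.022, "y": 0.065, "z": 0, "wx": 0, "wy": 0, "wz": 0}
    - {"fingers": -1, "x": -0.033, "y": 0.09, "z": 0, "wx": 0, "wy": 0, "wz": 0}
    - {"fingers": -1, "x": -0.05, "y": 0.108, "z": 0, "wx": 0, "wy": 0, "wz": 0}
    - {"fingers": -1, "x": -0.072, "y": 0.12, "z": 0, "wx": 0, "wy": 0, "wz": 0}
    - {"fingers": -1, "x": -0.095, "y": 0.13, "z": 0, "wx": 0, "wy": 0, "wz": 0}
    - {"fingers": -1, "x": -0.115, "y": 0.137, "z": 0.01, "wx": 0, "wy": 0, "wz": 0}
    - {"fingers": -1, "x": -0.124, "y": 0.14, "z": 0.025, "wx": 0, "wy": 0, "wz": 0}
    - {"fingers": -1, "x": -0.124, "y": 0.14, "z": 0.045, "wx": 0, "wy": 0, "wz": 0}
    - {"fingers": -1, "x": -0.124, "y": 0.14, "z": 0.056, "wx": 0, "wy": 0, "wz": 0}
    - {"fingers": -1, "x": -0.124, "y": 0.14, "z": 0.056, "wx": 0, "wy": 0, "wz": 0}
    - {"fingers": -1, "x": -0.124, "y": 0.14, "z": 0.056, "wx": 0, "wy": 0, "wz": 0}
    - {"fingers": -1, "x": -0.124, "y": 0.14, "z": 0.056, "wx": 0, "wy": 0, "wz": 0}

```text
time: 29.73
ee_pos: [0.5074, 0.2114, 0.1456]
tcp_rot: [-179.9, -0.0, 90.1]
wrist_force: [0.2, 0.3, -2.5]
opening: 0.0621
```

```bash
python3 - <<'E'
from h import *
import cv2
rows([(.5075,.2115,.122,90)])
im,d=bot.camera('scene');cv2.imwrite('pics/s24.png',im[80:230,230:430].repeat(4,0).repeat(4,1))
im,d=bot.camera('wrist');cv2.imwrite('pics/w24.png',im)
E
```

```text
now 29.7333 [0.5074 0.2114 0.1456] [-1.7992e+02 -1.0000e-02  9.0050e+01] F [ 0.2  0.3 -2.5] open 0.0621
{"x":0.000,"y":0.000,"z":0.024,"wx":-0.1,"wy":-0.0,"wz":0.1}
```

View pics/s24.png

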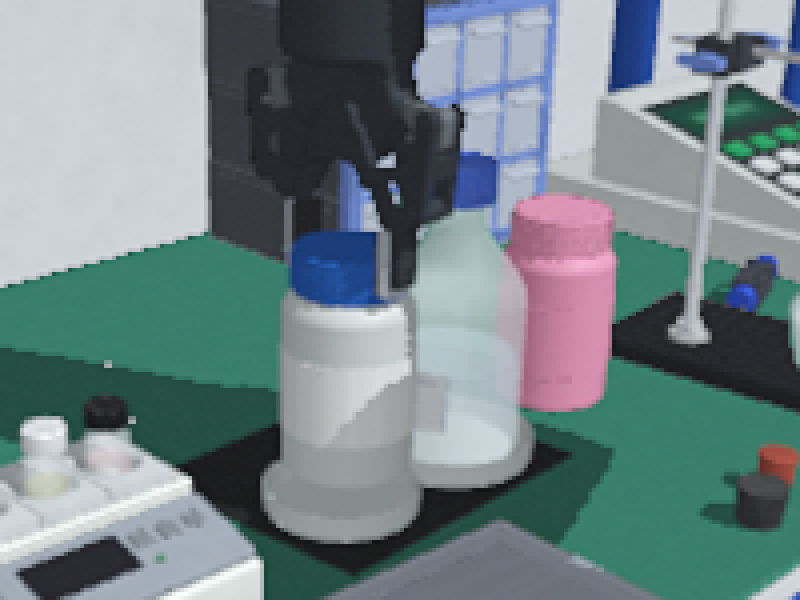

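View pics/w24.png

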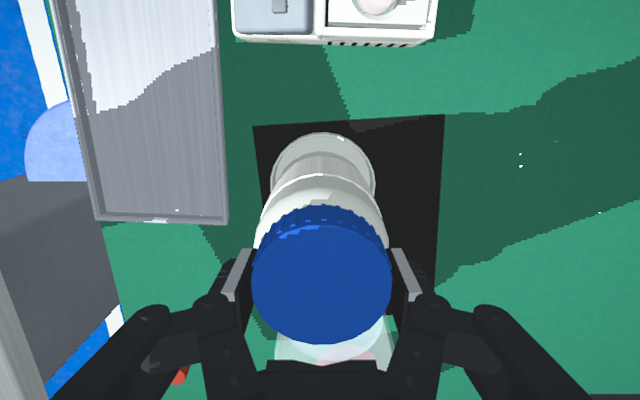

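Request:
play_rows:
  targets:
    - {"fingers": -1, "x": 0.001, "y": 0.001, "z": 0.008, "wx": 0, "wy": 0, "wz": 0}
    - {"fingers": -1, "x": 0.001, "y": 0.001, "z": 0.015, "wx": 0, "wy": 0, "wz": 0}
    - {"fingers": -1, "x": 0.001, "y": 0.001, "z": 0.02, "wx": 0, "wy": 0, "wz": 0}
    - {"fingers": -1, "x": 0.001, "y": 0.001, "z": 0.024, "wx": 0, "wy": 0, "wz": 0}
    - {"fingers": -1, "x": 0.001, "y": 0.001, "z": 0.024, "wx": 0, "wy": 0, "wz": 0}
    - {"fingers": -1, "x": 0.001, "y": 0.001, "z": 0.024, "wx": 0, "wy": 0, "wz": 0}

```text
time: 30.33
ee_pos: [0.5083, 0.2119, 0.1207]
tcp_rot: [-179.9, 0.0, 90.0]
wrist_force: [0.9, 0.2, -2.3]
opening: 0.0619
```

Request:
play_rows:
  targets:
    - {"fingers": -1, "x": 0, "y": 0, "z": 0.001, "wx": 0, "wy": 0, "wz": 0}
    - {"fingers": -1, "x": 0, "y": 0, "z": 0.001, "wx": 0, "wy": 0, "wz": 0}

```text
time: 30.5
ee_pos: [0.5084, 0.2119, 0.1202]
tcp_rot: [-179.9, -0.0, 90.0]
wrist_force: [-1.2, -0.8, 1.0]
opening: 0.0617
```

```bash
python3 - <<'E'
from h import *
import cv2
im,d=bot.camera('scene');cv2.imwrite('pics/s25.png',im[80:230,230:430].repeat(4,0).repeat(4,1))
rows([])
E
```

```text
now 30.55 [0.5084 0.2119 0.1203] [-1.7991e+02 -1.0000e-02  9.0020e+01] F [-1.8 -1.2  1. ] open 0.0621
```

View pics/s25.png

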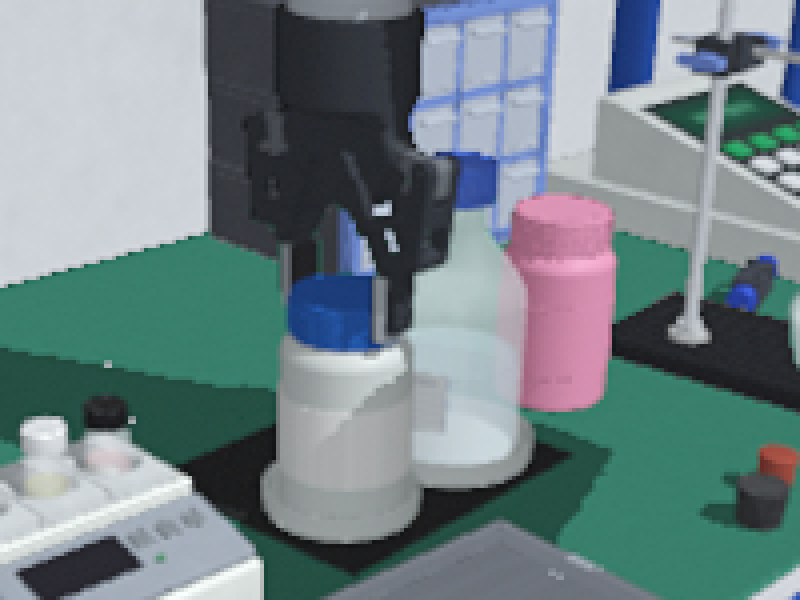

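Seated on the dish floor (contact at z = 0.120 as expected). Release and back off.

Request:
play_rows:
  targets:
    - {"fingers": 1, "x": 0, "y": 0, "z": 0, "wx": 0, "wy": 0, "wz": 0}
    - {"fingers": 1, "x": 0, "y": 0, "z": 0, "wx": 0, "wy": 0, "wz": 0}
    - {"fingers": 1, "x": 0, "y": 0, "z": 0, "wx": 0, "wy": 0, "wz": 0}
    - {"fingers": 1, "x": 0, "y": 0, "z": 0, "wx": 0, "wy": 0, "wz": 0}
    - {"fingers": 1, "x": 0, "y": 0, "z": -0.02, "wx": 0, "wy": 0, "wz": 0}
    - {"fingers": 1, "x": 0, "y": 0, "z": -0.05, "wx": 0, "wy": 0, "wz": 0}
    - {"fingers": 1, "x": 0, "y": 0, "z": -0.08, "wx": 0, "wy": 0, "wz": 0}
    - {"fingers": 1, "x": 0, "y": 0, "z": -0.11, "wx": 0, "wy": 0, "wz": 0}
    - {"fingers": 1, "x": 0, "y": -0.03, "z": -0.12, "wx": 0, "wy": 0, "wz": 0}
    - {"fingers": 1, "x": 0, "y": -0.065, "z": -0.12, "wx": 0, "wy": 0, "wz": 0}
    - {"fingers": 1, "x": 0, "y": -0.1, "z": -0.12, "wx": 0, "wy": 0, "wz": 0}
    - {"fingers": 1, "x": 0, "y": -0.14, "z": -0.12, "wx": 0, "wy": 0, "wz": 0}
    - {"fingers": 1, "x": 0, "y": -0.17, "z": -0.12, "wx": 0, "wy": 0, "wz": 0}
    - {"fingers": 1, "x": 0, "y": -0.17, "z": -0.12, "wx": 0, "wy": 0, "wz": 0}
    - {"fingers": 1, "x": 0, "y": -0.17, "z": -0.12, "wx": 0, "wy": 0, "wz": 0}

```text
time: 31.8
ee_pos: [0.3378, 0.212, 0.2411]
tcp_rot: [180.0, -0.1, 90.1]
wrist_force: [0.3, 1.3, 0.2]
opening: 0.085
```

```bash
python3 - <<'E'
from h import *
import cv2
rows([])
im,d=bot.camera('scene');cv2.imwrite('pics/s26.png',im[80:280,180:430].repeat(3,0).repeat(3,1))
k=bot.get_calibration('top');im,d=bot.camera('top');P=cloud(k,d)
cv2.imwrite('pics/t26.png',cv2.resize(im[130:300,180:480],None,fx=2.6,fy=2.6,interpolation=cv2.INTER_CUBIC))
for n,u,v in [('bcap',380,165),('jcap',319,175),('vialc',223,158)]: print(n,P[v,u].round(4))
rows([])
E
```

```text
now 31.8 [0.3378 0.212  0.2411] [ 1.7998e+02 -7.0000e-02  9.0110e+01] F [0.3 1.3 0.2] open 0.085
bcap [0.5138 0.113  0.1866]
jcap [0.3968 0.2091 0.6822]
vialc [0.5448 0.3837 0.0933]
now 31.9 [0.339  0.212  0.2405] [-1.7995e+02 -2.0000e-02  9.0030e+01] F [ 0.  -0.2 -0.3] open 0.0851
```

View pics/s26.png

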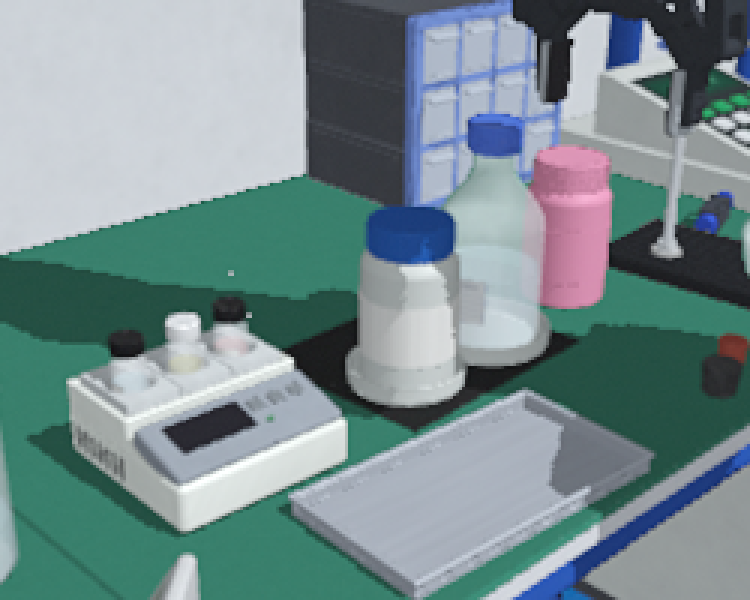

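View pics/t26.png

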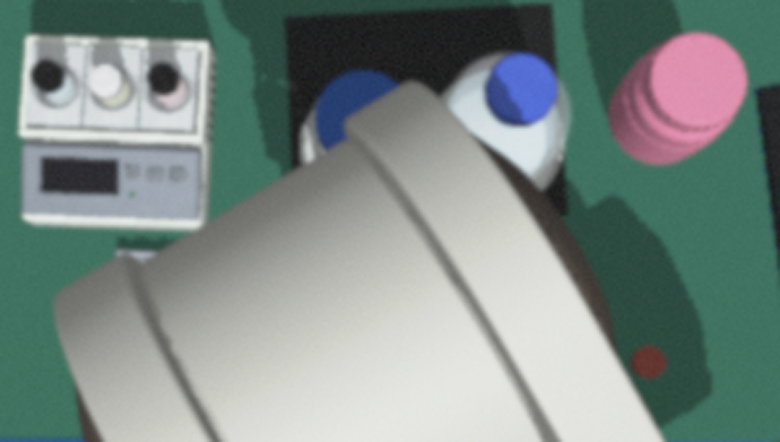

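All is in place and the robot is clear, so I'm handing in.

```bash
python3 - <<'E'
from workcell import bot
print(bot.job_done())
E
```

```text
the job is handed in; nothing more can be done
None
```

The job is done and handed in at about 32 s of the 88 s allowed. I lifted the bottle and then the jar into the steel tray. I then took the white-capped vial to the empty heater block and stood the bottle and jar back in their dishes.

**Vial:** its cap top is at z = 0.0975, the same height as the two black-capped vials, so it is fully down in the well. Those two vials are still in place.

**Bottle:** it stands upright in the larger dish. I felt contact with the dish floor, and the cap measured (0.514, 0.113, 0.187).

**Jar:** it stands upright in the smaller dish. I felt contact at the expected height, and the final scene picture shows it inside the rim. The arm hid part of the jar from the top camera, so I have no depth reading of its cap at the end.

**Disagreements:** two wrist-camera pictures put the dish centres about 4 to 5 mm off the top-camera values. A third, about 10 mm off, was taken while the arm was still moving. I used the top-camera values, which also gave the specified 99 mm between the dish centres.

**Forces and position:** the highest wrist force I read was about 7 N. The gripper was open and clear of everything at hand-in, and I did not touch the pink look-alike.

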